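Swap the slide batch in the incubation chamber

TASK

Change the batch in the incubation chamber: swing its half-open lid right up until it leans back, take the finished slide carriers out of the chamber and set them down flat on the sloped draining rack, then lay every fresh carrier from the bench level across both raised rails inside the chamber. Once all are in place, gently lower the lid until it is fully shut, then press the start button down fully. Do not move or knock over the flask, the bottle or the dish.

Things in the scene. Friction and masses are not known exactly. Their poses are not given: they have to be found in the camera images.
- fresh1_mid (a point): Slide carrier, 0.12 kg: grey deck 110 x 45 x 8 mm with a black upright grip tab on its middle (50 mm long along the length, 12 mm thick, top 44 mm above the underside). Point: centre, 22 mm above the underside. x along the length, y the width, z up. Fresh: starts flat on the bench; to go into the chamber. May be absent.
- fresh2_mid (a point): Slide carrier, 0.12 kg: grey deck 110 x 45 x 8 mm with a black upright grip tab on its middle (50 mm long along the length, 12 mm thick, top 44 mm above the underside). Point: centre, 22 mm above the underside. x along the length, y the width, z up. Fresh: starts flat on the bench; to go into the chamber. May be absent.
- fresh3_mid (a point): Slide carrier, 0.12 kg: grey deck 110 x 45 x 8 mm with a black upright grip tab on its middle (50 mm long along the length, 12 mm thick, top 44 mm above the underside). Point: centre, 22 mm above the underside. x along the length, y the width, z up. Fresh: starts flat on the bench; to go into the chamber. May be absent.
- done1_mid (a point): Slide carrier, 0.12 kg: grey deck 110 x 45 x 8 mm with a black upright grip tab on its middle (50 mm long along the length, 12 mm thick, top 44 mm above the underside). Point: centre, 22 mm above the underside. x along the length, y the width, z up. Finished: starts in the chamber, lying across the rails; to go onto the draining rack.
- done2_mid (a point): Slide carrier, 0.12 kg: grey deck 110 x 45 x 8 mm with a black upright grip tab on its middle (50 mm long along the length, 12 mm thick, top 44 mm above the underside). Point: centre, 22 mm above the underside. x along the length, y the width, z up. Finished: starts in the chamber, lying across the rails; to go onto the draining rack.
- chamber: Fixed grey open box, 152 (x) x 232 (y) x 105 mm high, walls 6, floor 12; origin under its centre. Two steel rails run along y inside at x = -32 and +32 mm, 8 wide, 220 long, tops 50 mm above the bench; carriers lie across them, length along x (3 fit, 65 mm apart in y). Console ledge along its -x side, 50 deep, 60 high, carries the start button. Lid hinged on its +x side.
- lid_hinge (a point): Middle of the lid's hinge line on top of the chamber's +x wall, 105 mm above the bench; the hinge runs along the chamber's y. Axes turn with the lid: it reaches 152 mm along its own -x, 116 mm either way along y; 8 mm thick, inner face z = 0, outer face z = 8 mm. White frame, clear window.
- lid_lip (a point): Centre of the black grip lip at the lid's free edge, 161 mm from the hinge: 18 mm out, 80 mm long along the hinge direction, 8 mm thick, in the plane of the lid. Axes turn with the lid.
- lid (a joint): Lid angle in rad: 0 = shut, level on the chamber; 1.57 = upright; 1.9 = fully open, leaning back; starts half open, 0.6 to 1.0. Stiff hinge: the lid (0.3 kg) stays where it is left; 5 N at its free edge moves it either way. It can be pushed back by the lip and pushed down by its outer face.
- start_top (a point): Centre of the top face of the round start button (28 mm across) on the chamber's console, 78 mm above the bench when released. It is pressed straight down.
- start (a joint): Travel of the start button in m: 0 = released, 0.006 = fully down. Springs back; fully down takes 5 N.
- rack_slope (a point): Fixed draining rack, aluminium plate sloping at 0.35 rad. Point: centre of the plate's top face, 55 mm above the bench; x straight up the slope, y level, z square out of the plate. Free area: x from -65 mm (lip at the low end) to +73 (open edge), y -75 to +75; lip and side edges 14 mm high. Two carriers fit side by side (y -36 and +36), length up the slope.
- flask: Bystander: empty conical glass flask, 80 mm across, 123 mm tall. Origin at its underside.
- reagent: Bystander: amber bottle, 64 mm across, 150 mm tall. Origin at its underside.
- dish: Bystander: covered clear culture dish, 94 mm across, 16 mm tall. Origin at its underside.

How it is judged:
By the outcome, as a careful person would: the job done as asked, in the order asked, and still so for the second after the job is handed in, with the robot touching nothing.
Of fresh1, fresh2, fresh3 only 2 to 3 are there at a start; the rules pass over those that are not, and their reading is None.
At some moment in a run one of fresh1, fresh2, fresh3 may be knocked a few centimetres aside while the robot is not near it.
It also fails if it takes over 210 s, if anything falls off the work surface, if the arm or the gripper's body presses on something with over 40 N, if the wrist force passes 120 N, or if a joint passes its speed limit or range.

ROBOT

A 6-joint arm with a two-finger parallel gripper is mounted at the origin on the work surface. World frame = base frame: x ahead of the robot, y to its left, z up, the work surface at z = 0. Lengths are in mm, angles in rad, forces in N, time in s.
With the tool pointing down it reaches from about 300 to 1000 mm from the base axis. Payload 5.1 kg.
Tool frame: the origin (TCP) lies between the finger pads; the fingertips stand 8 mm ahead of it and the grasp point (between the pads) lies 11 mm behind it (r.tips_ahead is the x of the fingertips in the tool frame, in mm); x points along the fingers, y is the direction in which the jaws open and shut, and the axes are right-handed (so a half turn about x gives the same grasp; the last joint's range is limited). The gripper opens to 95 mm and grips with 3 to 60 N. Pads are 20 mm wide; open, the fingers measure 119 mm over their backs; the gripper's body (75 mm by 180 mm) begins 59 mm behind the grasp point.
Start: joints at [1.243, 0.124, 1.65, -0, 1.367, -0.083], TCP at [157.558, 630.603, 222.656] pointing down, gripper open.
Joint ranges: [-2.61, 2.61], [-1.02, 2.33], [0.03, 2.71], [-1.35, 4.49], [0.32, 2.68], [-2.91, 2.91]. Speed limits (rad/s): [2.57, 2.57, 3.14, 3.14, 3.14, 3.14].

INTERFACE

Orientations are given as [roll, pitch, yaw] about the fixed x, y, z axes, in that order (R = Rz(yaw) Ry(pitch) Rx(roll)).
In Python, from station import r gives the robot as it stands.
- The arm moves only by the tool carry_out, never from a script. Its arguments are lists of equal length, an entry for each row: "translation": the shift along the tool's x, y, z in units of 40 mm (1.0 is 40 mm), a list of three; "rotation": the turn, a rotation vector about the tool's x, y, z in units of 8 degrees (1.0 is 8 degrees), a list of three; "gripper": the gripper's target within -1 to 1 (fully open at 1, half-way at 0, shut at -1). In form: {"translation": [[x, y, z], ...], "rotation": [[rx, ry, rz], ...], "gripper": [gripper, ...]}. A call has 1 to 10 rows; each row is the pose to reach, as a shift and turn from the pose commanded when the call began, along the tool's axes at that moment; what a row does not reach only later rows make up. A row lasts 1/8 s, in which the tool goes at most 62.5 mm and 10.7 degrees, less where a joint would pass 70% of its speed; a pose out of reach is approached as far as the arm can. A call with a gripper value outside its range is refused whole. The fingers move at their own pace and stop on an object; "grip_force" is the grip in N (left out, the last holds). Time passes only in rows, so rows that repeat a pose let the fingers close. It gives the time, the measured TCP pose, the force and the opening at its end, in the units of the state.
- r.get_state(): the state, without advancing time (a new reading comes with each control period).
- r.snapshot(name): name is "scene" or "top" or "wrist"; returns (picture, depth): 480x640x3 uint8, red, green, blue; 480x640 float32, mm along the optical axis (not along the pixel's ray), 0 where there is no reading.
- r.camera_info(name): a dict with "fx", "fy", "cx", "cy" (pixels), "distortion" ([k1, k2, p1, p2, k3] as OpenCV has them; the pictures are not rectified), "extrinsics" (4x4, takes a point from camera to world coordinates); the wrist camera has in their place "hand_eye" (4x4, takes a point from camera to tool coordinates, whose origin is the TCP and whose axes are the tool frame's). Camera axes: x right, y down, z forward; pixel columns grow to the right and rows downward; lengths in mm; the calibration is good to about 2 mm. A picture is of the moment at which its call begins: read the wrist's pose just before it. camera_info takes no time and is no camera call.
- r.job_done(): hands the job in, once; it reports no verdict.
The state is a dict: "time": time; "qpos": joint angles; "qd": joint speeds; "joint_efforts": joint torques, N m; "tool_pos": TCP position; "ee_rot": TCP orientation; "ft_force": force on the tool from outside, world axes, zero at the start; "moment": the same for the moment, N m; "opening": opening from 0.0 (shut) to 1.0 (fully open).
Only numpy, scipy, OpenCV 4.12 (cv2) and the standard library are available. Lean on these libraries where they do the work, as an engineer would, in place of code of your own. Each camera call takes 0.05 s, during which the arm holds its last target. There are 200 camera calls.

## Working session

There is one attempt and no reset: what is moved stays moved. The work goes in short steps, Python scripts to look and compute and a tool call to move; the robot and the scene stay as the last step left them, time stands still between calls to the robot, and variables do not carry over. Pictures are saved under pics/ and viewed, about 12 in all and at most 16, crops included, and the job is handed in when it is done.

Besides the shell and the picture viewer there is one more tool, called after "Call:" as a command line: name --argument value ..., lists and objects as JSON in quotes. carry_out: Moves the arm, as the interface text tells. Its arguments: {"type":"object","properties":{"translation":{"type":"array"},"rotation":{"type":"array"},"gripper":{"type":"array"},"grip_force":{"type":"number"}},"required":["translation","rotation","gripper"]}

```bash
mkdir -p pics; ls; python3 - <<'E'
from station import r
import cv2,numpy as np
print(r.get_state())
for n in("scene","top"):
    p,d=r.snapshot(n); cv2.imwrite(f"pics/{n}0.png",p[:,:,::-1]); np.savez(f"pics/{n}0.npz",p=p,d=d)
    print(n,r.camera_info(n), (d>0).mean())
print(r.camera_info("wrist"))
E
```

```text
pics
{'time': 0.0, 'qpos': array([ 1.24341527e+00,  1.24495391e-01,  1.65167567e+00,  3.04028842e-06,
        1.36748687e+00, -8.26041602e-02]), 'qd': array([-0.00188615, -0.00131235, -0.00147769,  0.00014068,  0.00032031,
       -0.00018734]), 'joint_efforts': array([ 1.03431004e-03, -4.17600524e+01, -3.59931171e+01,  7.73345539e-02,
        4.91369690e-02, -1.75432401e-04]), 'tool_pos': array([157.34896295, 630.02222678, 221.39233299]), 'ee_rot': array([-1.65484165,  1.56873105, -1.89961917]), 'ft_force': array([-0.26329172,  0.88944137, -0.43251168]), 'moment': array([ 0.0226565 ,  0.01696689, -0.02577404]), 'opening': 0.9998227687520789}
scene {'fx': 466.13525657316535, 'fy': 466.13525657316535, 'cx': 330.37669301175447, 'cy': 241.87545890322738, 'distortion': array([0.02848638, 0.        , 0.        , 0.        , 0.        ]), 'extrinsics': array([[ 5.18789409e-02,  7.75164967e-01, -6.29625166e-01,
         1.21723751e+03],
       [ 9.98498765e-01, -5.13566738e-02,  1.90449249e-02,
        -7.46731664e+01],
       [-1.75724957e-02, -6.29667981e-01, -7.76665592e-01,
         9.35
[... 534 characters left out ...]
1e-01, -9.87500677e-01,
         1.08777640e+03],
       [ 0.00000000e+00,  0.00000000e+00,  0.00000000e+00,
         1.00000000e+00]])} 0.9961165364583333
{'fx': 428.7074973825629, 'fy': 428.7074973825629, 'cx': 323.57961028800634, 'cy': 235.49637173837615, 'distortion': array([-0.01362266,  0.        ,  0.        ,  0.        ,  0.        ]), 'hand_eye': array([[ 6.16648466e-04, -2.34658652e-01,  9.72077639e-01,
        -1.62018035e+02],
       [ 9.99999810e-01,  1.55136454e-04, -5.96911414e-04,
        -4.38146585e-03],
       [-1.07342506e-05,  9.72077823e-01,  2.34658703e-01,
        -6.51964006e+01],
       [ 0.00000000e+00,  0.00000000e+00,  0.00000000e+00,
         1.00000000e+00]])}
```

View pics/top0.png

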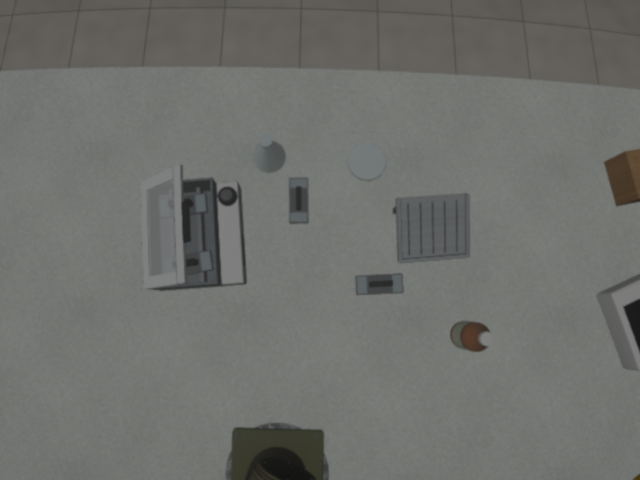

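View pics/scene0.png

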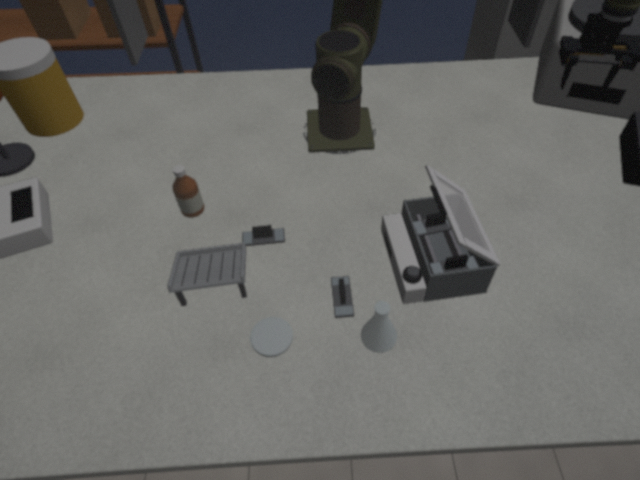

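```bash
cat > h.py <<'E'
import numpy as np,cv2
from scipy.spatial.transform import Rotation as Ro
from station import r
def tool(s=None):
    s=s or r.get_state(); T=np.eye(4); T[:3,:3]=Ro.from_euler('xyz',s['ee_rot']).as_matrix(); T[:3,3]=s['tool_pos']; return T
def ext(n): 
    c=r.camera_info(n); return c['extrinsics'] if n!='wrist' else tool()@c['hand_eye']
def snap(n,save=None):
    E=ext(n); p,d=r.snapshot(n)
    if save: cv2.imwrite(f"pics/{save}.png",p[:,:,::-1]); np.savez(f"pics/{save}.npz",p=p,d=d,E=E)
    return p,d,E
def rays(n,uv):
    c=r.camera_info(n); K=np.array([[c['fx'],0,c['cx']],[0,c['fy'],c['cy']],[0,0,1]])
    q=cv2.undistortPoints(np.float64(uv).reshape(-1,1,2),K,np.float64(c['distortion']))[:,0]
    return np.c_[q,np.ones(len(q))]
def cloud(n,d,E):
    v,u=np.mgrid[:480,:640]; q=rays(n,np.c_[u.ravel(),v.ravel()])*d.reshape(-1,1)
    return (q@E[:3,:3].T+E[:3,3]).reshape(480,640,3)
def onplane(n,uv,z,E):
    q=rays(n,uv)@E[:3,:3].T; o=E[:3,3]; return o+q*((z-o[2])/q[:,2])[:,None]
def rect(P): 
    (c,s,a)=cv2.minAreaRect(np.float32(P)[:,:2]); return np.round(c,1),np.round(s,1),round(a,2)
E
cat > m1.py <<'E'
from h import *
z=np.load('pics/top0.npz'); E=ext('top'); C=cloud('top',z['d'],E); Z=C[...,2]
zs=np.load('pics/scene0.npz'); Cs=cloud('scene',zs['d'],ext('scene'))
bench=C[300:420,60:220]; print('bench z',np.median(bench[...,2]),bench[...,2].std(), np.median(Cs[350:420,150:500,2]))
def comp(C,lo,hi,box,name,minpx=15):
    x,y=C[...,0],C[...,1]; m=((C[...,2]>lo)&(C[...,2]<hi)&(x>box[0])&(x<box[1])&(y>box[2])&(y<box[3])).astype(np.uint8)
    n,l,s,c=cv2.connectedComponentsWithStats(m)
    for i in range(1,n):
        if s[i,4]>=minpx: P=C[l==i]; print(name,s[i,4],'px',np.round(c[i]),rect(P),'zmed',np.round(np.median(P[:,2]),1))
big=(250,1000,-600,500)
comp(C,4,12,big,'deck'); comp(C,36,48,big,'tab44'); comp(C,54,66,(250,1000,0,300),'console'); comp(C,100,110,(250,1000,0,400),'rim')
comp(C,12,250,big,'all top',40); comp(Cs,12,250,big,'all scene',40)
E
python3 m1.py
python3 - <<'E'
import cv2,numpy as np
a=cv2.imread('pics/top0.png');b=cv2.imread('pics/scene0.png')
A=cv2.resize(a[120:310,130:490],(800,422),interpolation=cv2.INTER_CUBIC)
cv2.imwrite('pics/c1.png',cv2.convertScaleAbs(A,alpha=1.6))
E
```

```text
bench z -0.44001112042803925 64.20213184542577 0.4122796225997263Traceback (most recent call last):
  File "m1.py", line 11, in <module>
    comp(C,4,12,big,'deck'); comp(C,36,48,big,'tab44'); comp(C,54,66,(250,1000,0,300),'console'); comp(C,100,110,(250,1000,0,400),'rim')
    ~~~~^^^^^^^^^^^^^^^^^^^
  File "m1.py", line 9, in comp
    if s[i,4]>=minpx: P=C[l==i]; print(name,s[i,4],'px',np.round(c[i]),rect(P),'zmed',np.round(np.median(P[:,2]),1))
                                                                       ~~~~^^^
  File "h.py", line 22, in rect
    (c,s,a)=cv2.minAreaRect(np.float32(P)[:,:2]); return np.round(c,1),np.round(s,1),round(a,2)
            ~~~~~~~~~~~~~~~^^^^^^^^^^^^^^^^^^^^^
cv2.error: OpenCV(4.12.0) /io/opencv/modules/imgproc/src/convhull.cpp:143: error: (-215:Assertion failed) total >= 0 && (depth == CV_32F || depth == CV_32S) in function 'convexHull'
```

View pics/c1.png

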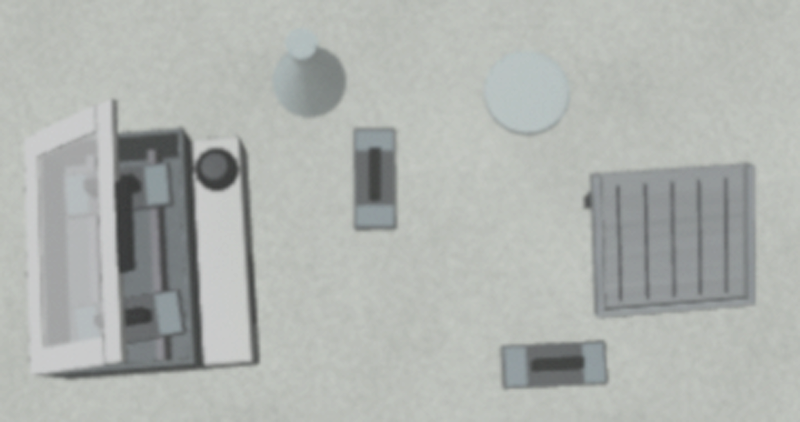

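```bash
sed -i 's/np.float32(P)\[:,:2\]/np.ascontiguousarray(np.float32(P)[:,:2])/' h.py; sed -i "/^bench=/d; s/^big/bench=C[300:420,60:220];print(np.median(bench[...,2]))\nbig/" m1.py
cat >> m1.py <<'E'
# rack plane
x,y=C[...,0],C[...,1]
def plane(P):
    for _ in range(5):
        c=np.median(P,0) if _==0 else P.mean(0); n=np.linalg.svd(P-P.mean(0),full_matrices=False)[2][2]; n*=np.sign(n[2]); e=(P-P.mean(0))@n; P=P[abs(e)<max(2.5,1.5*e.std())]
    return P,P.mean(0),n
m=np.zeros(Z.shape,bool); m[200:256,402:464]=1
P,c,n=plane(C[m]); print('rack plane',len(P),c,n,'slope',np.arccos(n[2]),'up yaw',np.arctan2(-n[1],-n[0]))
m=np.zeros(Z.shape,bool); m[165:295,135:190]=1
P=C[m&(Z>112)]; P,c,n=plane(P); print('lid plane',len(P),c,n,'angle',np.arccos(abs(n[2])),np.arctan2(n[1],n[0]))
E
python3 m1.py
```

```text
-0.44001112042803925
deck 51 px [268. 168.] (array([706.9,  43.8]), array([71. , 22.7]), 79.55) zmed 9.4
deck 707 px [298. 200.] (array([629.2, -34. ]), array([111.1,  49.1]), 3.0) zmed 7.7
deck 37 px [208. 196.] (array([632.7, 179.9]), array([26.4, 14.9]), 26.34) zmed 10.3
deck 18 px [192. 194.] (array([636.3, 219.7]), array([ 4.8, 22.2]), 11.75) zmed 10.3
deck 212 px [208. 231.] (array([548.9, 175.3]), array([130.9,  18.6]), 6.01) zmed 10.4
deck 198 px [193. 236.] (array([541.4, 213. ]), array([92.1, 29.8]), 5.27) zmed 10.5
deck 67 px [210. 276.] (array([442.8, 164.7]), array([23.5, 18.8]), 2.96) zmed 10.3
deck 80 px [194. 278.] (array([437.5, 203.4]), array([21.8, 32.1]), 6.5) zmed 10.3
deck 739 px [379. 284.] (array([ 434.1, -225.9]), array([ 48.5, 108.4]), 2.02) zmed 7.7
tab44 110 px [269. 158.] (array([727. ,  38.9]), array([44.5, 61. ]), 12.78) zmed 42.7
tab44 24 px [203. 189.] (array([642.3, 184.1]), array([10.6, 24.4]), 30.62) zmed 45.2
tab44 114 px [298. 197.] (array([627.8, -34.8]), array([49.7, 11.4]), 1.42) zmed 43.5
tab44 52 px [201. 233.] (array([533.5, 185.8]), array(
[... 1873 characters left out ...]
4]), array([23.8, 54.6]), 16.14) zmed 34.5
all scene 3214 px [208. 268.] (array([ 559.6, -340.2]), array([147.8, 168.6]), 5.81) zmed 57.7
all scene 150 px [342. 290.] (array([616.5, -32.7]), array([13.7, 74.6]), 86.71) zmed 43.6
all scene 1184 px [379. 328.] (array([745.1,  37.9]), array([76.6, 57.8]), 80.24) zmed 53.1
all scene 1327 px [271. 336.] (array([ 726., -195.]), array([92. , 93.7]), 85.97) zmed 16.0
rack plane 2483 [ 560.46777754 -339.90184342   54.26720098] [-0.3422158  -0.03383541  0.93901199] slope 0.3510504782855541 up yaw 0.09855126592465994
lid plane 4368 [524.79624828 231.5093829  169.91587118] [-0.06848136  0.67185872  0.73750672] angle 0.7414253367471673 1.6723737328156263
```

```bash
cat >> h.py <<'E'
import json
CH=np.array([530.6,217.9]); CYAW=np.pi/2+0.1035
u=np.array([np.cos(CYAW),np.sin(CYAW),0]); v=np.array([-u[1],u[0],0]); Z=np.array([0,0,1.])
def ch(x,y,z): return np.array([*CH,0])+x*u+y*v+z*Z   # chamber -> world
def toch(p): d=np.array(p[:2])-CH; return d@u[:2],d@v[:2],p[2]
def frame(x,zd):  # tool x axis, approx z axis
    x=x/np.linalg.norm(x); y=np.cross(zd,x); y/=np.linalg.norm(y); return np.c_[x,y,np.cross(x,y)]
def plan(way,step=45,ang=8):
    """way: list of (pos,R or None,grip,nhold)"""
    T=tool(); p0,R0=T[:3,3],T[:3,:3]; p,R=p0,R0; rows=[]
    for q,Q,g,h in way:
        q=p if q is None else np.array(q); Q=R if Q is None else Q
        rv=Ro.from_matrix(R.T@Q).as_rotvec(); n=max(1,int(np.ceil(max(np.linalg.norm(q-p)/step,np.degrees(np.linalg.norm(rv))/ang))))
        for i in range(1,n+1): rows.append((p+(q-p)*i/n,R@Ro.from_rotvec(rv*i/n).as_matrix(),g))
        rows+= [(q,Q,g)]*h; p,R=q,Q
    print('rows',len(rows))
    for k in range(0,len(rows),10):
        b=rows[k:k+10]; q0,Q0=(p0,R0) if k==0 else rows[k-1][:2]
        t=[[round(float(a),2)+0. for a in Q0.T@(q-q0)/40] for q,Q,g in b]
        w=[[round(float(a),2)+0. for a in np.degrees(Ro.from_matrix(Q0.T@Q).as_rotvec())/8] for q,Q,g in b]
        print(json.dumps({"translation":t,"rotation":w,"gripper":[g for *_,g in b]}))
def st():
    s=r.get_state(); T=tool(s); print('t',round(s['time'],2),'p',s['tool_pos'].round(1),'ch',np.round(toch(s['tool_pos']),1),'F',s['ft_force'].round(1),'op',round(s['opening']*95,1),'q',s['qpos'].round(2)); return T
RC=frame(-Z,u)   # in chamber: jaws along chamber y, camera on console side
E
python3 - <<'E'
from h import *
print(st().round(2)); print(RC.round(2))
plan([((170,600,400),None,-1,0),(ch(-20,0,400),RC,-1,0),(ch(-100,0,400),RC,-1,0),(ch(-100,0,210),RC,-1,0)],step=50)
E
```

```text
t 0.1 p [157.4 630.1 221.5] ch [448.5 328.6 221.5] F [-0.7  0.1  0.2] op 95.1 q [ 1.24  0.12  1.65 -0.    1.37 -0.08]
[[-0.0000e+00  2.4000e-01  9.7000e-01  1.5739e+02]
 [-0.0000e+00  9.7000e-01 -2.4000e-01  6.3008e+02]
 [-1.0000e+00 -0.0000e+00 -0.0000e+00  2.2151e+02]
 [ 0.0000e+00  0.0000e+00  0.0000e+00  1.0000e+00]]
[[-0.   -0.99 -0.1 ]
 [-0.   -0.1   0.99]
 [-1.    0.    0.  ]]
rows 24
{"translation": [[-1.12, -0.17, 0.12], [-2.23, -0.33, 0.24], [-3.35, -0.5, 0.37], [-4.46, -0.66, 0.49], [-4.46, -1.2, 1.29], [-4.46, -1.74, 2.09], [-4.46, -2.28, 2.89], [-4.46, -2.82, 3.7], [-4.46, -3.36, 4.5], [-4.46, -3.9, 5.3]], "rotation": [[0.0, 0.0, 0.0], [0.0, 0.0, 0.0], [0.0, 0.0, 0.0], [0.0, 0.0, 0.0], [-0.98, 0.0, 0.0], [-1.96, 0.0, 0.0], [-2.95, 0.0, 0.0], [-3.93, 0.0, 0.0], [-4.91, 0.0, 0.0], [-5.89, -0.01, 0.0]], "gripper": [-1, -1, -1, -1, -1, -1, -1, -1, -1, -1]}
{"translation": [[0.0, -0.96, 0.15], [0.0, -1.91, 0.3], [0.0, -2.87, 0.45], [0.0, -3.82, 0.6], [0.0, -4.78, 0.75], [0.01, -5.73, 0.9], [0.01, -6.69, 1.05], [0.01, -7.64, 1.2], [0.01, -8.53, 0.75], [0.01, -9.42, 0.29]], "rotation": [[-0.98, 0.0, 0.0], [-1.96, 0.0, 0.0], [-2.95, 0.0, 0.0], [-3.93, 0.0, 0.0], [-4.91, 0.0, 0.0], [-5.89, -0.01, 0.0], [-6.87, -0.01, 0.0], [-7.85, -0.01, 0.0], [-7.85, -0.01, 0.0], [-7.85, -0.01, 0.0]], "gripper": [-1, -1, -1, -1, -1, -1, -1, -1, -1, -1]}
{"translation": [[1.19, 0.0, 0.0], [2.38, 0.0, 0.0], [3.56, 0.0, 0.0], [4.75, 0.0, 0.0]], "rotation": [[0.0, 0.0, 0.0], [0.0, 0.0, 0.0], [0.0, 0.0, 0.0], [0.0, 0.0, 0.0]], "gripper": [-1, -1, -1, -1]}
```

```bash
sed -i 's/^RC=.*/RC=frame(-Z,-u)  # jaws along chamber y, camera on lid side/' h.py; python3 - <<'E'
from h import *
plan([((190,570,380),None,-1,0),(ch(-20,0,400),RC,-1,0),(ch(-100,0,400),RC,-1,0),(ch(-100,0,210),RC,-1,0)],step=55)
E
```

```text
rows 20
{"translation": [[-0.99, -0.32, 0.29], [-1.98, -0.63, 0.58], [-2.97, -0.95, 0.87], [-3.96, -1.27, 1.15], [-4.01, -1.96, 2.21], [-4.06, -2.66, 3.27], [-4.11, -3.35, 4.32], [-4.16, -4.05, 5.38], [-4.2, -4.74, 6.44], [-4.25, -5.44, 7.49]], "rotation": [[0.0, 0.0, 0.0], [0.0, 0.0, 0.0], [0.0, 0.0, 0.0], [0.0, 0.0, 0.0], [0.88, 0.0, 0.0], [1.75, 0.0, 0.0], [2.63, 0.0, 0.0], [3.5, 0.0, 0.0], [4.38, 0.0, 0.01], [5.25, 0.0, 0.01]], "gripper": [-1, -1, -1, -1, -1, -1, -1, -1, -1, -1]}
{"translation": [[-0.05, 0.19, 1.25], [-0.1, 0.38, 2.5], [-0.15, 0.57, 3.75], [-0.2, 0.77, 5.0], [-0.2, 0.3, 5.88], [-0.2, -0.17, 6.77], [0.99, -0.17, 6.76], [2.18, -0.17, 6.76], [3.36, -0.17, 6.76], [4.55, -0.17, 6.76]], "rotation": [[0.88, 0.0, 0.0], [1.75, 0.0, 0.0], [2.63, 0.0, 0.0], [3.5, 0.0, 0.0], [3.5, 0.0, 0.0], [3.5, 0.0, 0.0], [3.5, 0.0, 0.0], [3.5, 0.0, 0.0], [3.5, 0.0, 0.0], [3.5, 0.0, 0.0]], "gripper": [-1, -1, -1, -1, -1, -1, -1, -1, -1, -1]}
```

Call:
carry_out --translation '[[-0.99,-0.32,0.29],[-1.98,-0.63,0.58],[-2.97,-0.95,0.87],[-3.96,-1.27,1.15],[-4.0,-1.96,2.21],[-4.06,-2.66,3.27],[-4.1,-3.35,4.32],[-4.16,-4.05,5.38],[-4.2,-4.74,6.44],[-4.25,-5.44,7.49]]' --rotation '[[0,0,0],[0,0,0],[0,0,0],[0,0,0],[0.88,0,0],[1.75,0,0],[2.63,0,0],[3.5,0,0],[4.38,0,0],[5.25,0,0]]' --gripper '[-1,-1,-1,-1,-1,-1,-1,-1,-1,-1]' --grip_force 20

```text
time: 1.35
tool_pos: [396.2, 345.4, 392.2]
ee_rot: [-1.525, 1.57, -2.507]
ft_force: [0.7, 0.9, -0.3]
opening: 0.026
```

Call:
carry_out --translation '[[-0.05,0.19,1.25],[-0.1,0.38,2.5],[-0.15,0.57,3.75],[-0.2,0.77,5.0],[-0.2,0.3,5.88],[-0.2,-0.17,6.77],[1.0,-0.17,6.76],[2.18,-0.17,6.76],[3.36,-0.17,6.76],[4.55,-0.17,6.76]]' --rotation '[[0.88,0,0],[1.75,0,0],[2.63,0,0],[3.5,0,0],[3.5,0,0],[3.5,0,0],[3.5,0,0],[3.5,0,0],[3.5,0,0],[3.5,0,0]]' --gripper '[-1,-1,-1,-1,-1,-1,-1,-1,-1,-1]'

```text
time: 2.6
tool_pos: [540.5, 118.7, 208.7]
ee_rot: [-1.564, 1.57, -3.031]
ft_force: [-0.4, -0.7, 0.0]
opening: 0.009
```

```bash
python3 - <<'E'
from h import *
print(st().round(3)); 
plan([(ch(-90,0,206),RC,-1,0),(ch(40,0,218),None,-1,0),(ch(92,0,226),None,-1,1)],step=20)
E
```

```text
t 2.6 p [540.5 118.7 208.7] ch [-99.7   0.4 208.7] F [-0.4 -0.7  0. ] op 0.9 q [ 0.12 -0.08  1.88  0.    1.34  0.02]
[[-1.00000e-03  9.95000e-01  1.04000e-01  5.40506e+02]
 [-0.00000e+00  1.04000e-01 -9.95000e-01  1.18703e+02]
 [-1.00000e+00 -1.00000e-03  0.00000e+00  2.08702e+02]
 [ 0.00000e+00  0.00000e+00  0.00000e+00  1.00000e+00]]
rows 12
{"translation": [[0.07, 0.01, -0.24], [0.02, 0.01, -0.71], [-0.02, 0.01, -1.17], [-0.06, 0.01, -1.64], [-0.1, 0.01, -2.1], [-0.15, 0.01, -2.56], [-0.19, 0.01, -3.03], [-0.23, 0.01, -3.49], [-0.3, 0.01, -3.93], [-0.37, 0.01, -4.36]], "rotation": [[0.0, 0.0, 0.0], [0.0, 0.0, 0.0], [0.0, 0.0, 0.0], [0.0, 0.0, 0.0], [0.0, 0.0, 0.0], [0.0, 0.0, 0.0], [0.0, 0.0, 0.0], [0.0, 0.0, 0.0], [0.0, 0.0, 0.0], [0.0, 0.0, 0.0]], "gripper": [-1, -1, -1, -1, -1, -1, -1, -1, -1, -1]}
{"translation": [[-0.07, 0.0, -0.43], [-0.07, 0.0, -0.43]], "rotation": [[0.0, 0.0, 0.0], [0.0, 0.0, 0.0]], "gripper": [-1, -1]}
```

Call:
carry_out --translation '[[0.07,0,-0.3],[0.02,0,-0.7],[-0.02,0,-1.1],[-0.06,0,-1.5],[-0.1,0,-1.9],[-0.15,0,-2.3],[-0.19,0,-2.7],[-0.23,0,-3.1],[-0.27,0,-3.5],[-0.3,0,-3.9]]' --rotation '[[0,0,0],[0,0,0],[0,0,0],[0,0,0],[0,0,0],[0,0,0],[0,0,0],[0,0,0],[0,0,0],[0,0,0]]' --gripper '[-1,-1,-1,-1,-1,-1,-1,-1,-1,-1]'

```text
time: 3.85
tool_pos: [524.6, 275.3, 222.9]
ee_rot: [2.27, 1.57, 0.804]
ft_force: [1.4, -2.8, 1.9]
opening: 0.005
```

Call:
carry_out --translation '[[-0.05,0,-0.25],[-0.1,0,-0.5],[-0.12,0,-0.75],[-0.12,0,-0.9],[-0.12,0,-0.9]]' --rotation '[[0,0,0],[0,0,0],[0,0,0],[0,0,0],[0,0,0]]' --gripper '[-1,-1,-1,-1,-1]'

```text
time: 4.47
tool_pos: [520.9, 310.7, 227.6]
ee_rot: [3.069, 1.569, 1.603]
ft_force: [-0.4, -1.0, -0.4]
opening: 0.002
```

```bash
python3 - <<'E'
from h import *
st()
E
```

```text
t 4.47 p [520.9 310.7 227.6] ch [9.330e+01 1.000e-01 2.276e+02] F [-0.4 -1.  -0.4] op 0.2 q [0.45 0.03 1.75 0.   1.37 0.34]
```

Call:
carry_out --translation '[[0,0,-0.1],[0,0,-0.2],[0,0,-0.25],[0,0,-0.3],[0,0,-0.33],[0,0,-0.33]]' --rotation '[[0,0,0],[0,0,0],[0,0,0],[0,0,0],[0,0,0],[0,0,0]]' --gripper '[-1,-1,-1,-1,-1,-1]'

```text
time: 5.22
tool_pos: [519.9, 321.1, 227.4]
ee_rot: [-0.097, 1.566, -1.564]
ft_force: [0.7, -8.5, 0.3]
opening: 0.002
```

```bash
cat > lid.py <<'E'
from h import *
def lidang(C):
    P=C.reshape(-1,3); a=(P[:,:2]-CH); cx=a@u[:2]; cy=a@v[:2]
    m=(cx>60)&(cx<150)&(abs(cy)<118)&(P[:,2]>150)&(P[:,2]<290)
    cx,cy,z=cx[m],cy[m],P[m,2]; 
    b=(cy>-118)&(abs(cy)>90); k=np.polyfit(z[b],cx[b],1); print('lid n',b.sum(),'slope',k,'ang',np.pi/2+np.arctan(k[0]))
if __name__=='__main__':
    st(); p,d,E=snap('scene','s1'); lidang(cloud('scene',d,E))
E
python3 lid.py
```

```text
t 5.22 p [519.9 321.1 227.4] ch [103.8   0.  227.4] F [ 0.7 -8.5  0.3] op 0.2 q [ 0.47  0.04  1.73 -0.    1.37  0.36]
lid n 877 slope [ 0.34783594 39.12011617] ang 1.9055419510732128
```

Call:
carry_out --translation '[[0,0,0.5],[-0.8,0,1.3],[-1.8,0,2.1],[-2.4,0,2.6],[-2.4,0,2.6],[-2.4,0,2.6]]' --rotation '[[0,0,0],[0,0,0],[0,0,0],[0,0,0],[0,0,0],[0,0,0]]' --gripper '[-0.1,-0.1,-0.1,-0.1,-0.1,-0.1]'

```text
time: 6.02
tool_pos: [530.0, 219.9, 322.4]
ee_rot: [-2.275, 1.569, 2.542]
ft_force: [0.0, 0.2, -0.9]
opening: 0.45
```

```bash
cat > loc.py <<'E'
from h import *
def carriers(C,zt,tol=8,ref=None,box=None,maxpx=1e9):
    """find tabs (top at zt): returns list of center, length-dir angle"""
    out=[]; x,y,z=C[...,0],C[...,1],C[...,2]
    m=(abs(z-zt)<tol)&(x>box[0])&(x<box[1])&(y>box[2])&(y<box[3])
    n,l,s,c=cv2.connectedComponentsWithStats(m.astype(np.uint8))
    for i in range(1,n):
        P=C[l==i]
        if s[i,4]<30: continue
        (cc,sz,a)=cv2.minAreaRect(np.ascontiguousarray(np.float32(P[:,:2])))
        if sz[0]<sz[1]: a+=90; sz=sz[::-1]
        if 35<sz[0]<65 and sz[1]<25: out.append((np.array(cc),a%180)); print('tab',np.round(c[i]),s[i,4],'ctr',np.round(cc,1),'size',np.round(sz,1),'ang',round(a%180,1),'z',np.round(np.median(P[:,2]),1),'ch',np.round(toch([*cc,0])[:2],1))
    return out
E
python3 - <<'E'
from loc import *
st()
for n in('wrist','top'):
    p,d,E=snap(n,n+'1'); C=cloud(n,d,E); print(n)
    carriers(C,94,box=(400,660,150,290))
    carriers(C,44,box=(300,900,-300,140))
E
```

```text
t 6.03 p [530.  219.9 322.4] ch [  2.    0.4 322.4] F [ 0.   0.2 -0.9] op 42.8 q [ 0.3  -0.09  1.7   0.    1.53  0.19]
wrist
tab [398. 204.] 742 ctr [597.9 227.6] size [49.6 12.2] ang 98.8 z 93.6 ch [  2.7 -68. ]
tab [254. 209.] 744 ctr [465.7 208.3] size [49.7 12.7] ang 101.3 z 93.7 ch [-2.8 65.6]
tab [236. 264.] 167 ctr [445.4 137.9] size [37.4  3.9] ang 0.3 z 44.3 ch [-70.7  93. ]
top
tab [166. 184.] 58 ctr [636.6 258.1] size [58.7  3.2] ang 95.6 z 94.6 ch [  29.  -109.6]
tab [178. 202.] 124 ctr [598.  227.6] size [52.1 11.8] ang 99.9 z 92.6 ch [  2.7 -68.1]
tab [184. 262.] 142 ctr [465.8 207.7] size [51.3 12.8] ang 102.5 z 93.1 ch [-3.4 65.5]
tab [298. 197.] 112 ctr [627.5 -34.8] size [49.8 11.4] ang 1.5 z 43.0 ch [-261.4  -70.2]
tab [381. 283.] 123 ctr [ 433.7 -224.5] size [50.1 11.9] ang 93.9 z 42.9 ch [-430.   142.1]
```

View pics/wrist1.png

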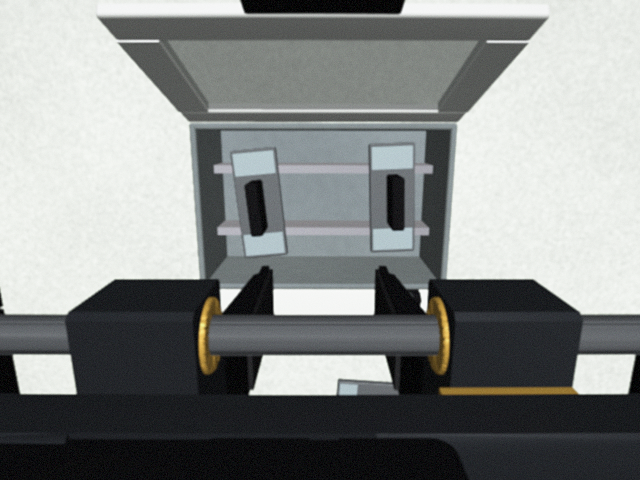

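```bash
cat >> h.py <<'E'
def RT(adeg): a=np.radians(adeg); return frame(-Z,-np.array([np.cos(a),np.sin(a),0]))  # tool z opposite to length dir adeg
RN=np.array([-0.3422,-0.0338,0.939]); RN/=np.linalg.norm(RN); RO=np.array([561.5,-339.6,55.]); RY=np.cross(RN,[1,0,0]); RX=np.array([RN[2]*np.cos(.0985),RN[2]*np.sin(.0985),0.]); RX-=RN*(RX@RN); RX/=np.linalg.norm(RX); RY=np.cross(RN,RX)
RR=frame(-RN,-RX)
def rk(x,y,z): return RO+x*RX+y*RY+z*RN
E
python3 - <<'E'
from loc import *
T=st(); print(RX,RY)
z=np.load('pics/wrist1.npz'); C=cloud('wrist',z['d'],z['E']).reshape(-1,3)
q=(C[:,:2]-CH)@np.c_[u[:2],v[:2]]; m=(abs(C[:,2]-105)<4)&(abs(q[:,0])<90)&(abs(q[:,1])<125)
P=C[m]; print('rim',rect(P),np.median(P[:,2]), 'extents',q[m].min(0),q[m].max(0))
m=(abs(C[:,2]-50)<3)&(abs(q[:,0])<50)&(abs(q[:,1])<100); print('rails cx', [np.median(q[m&(s*q[:,0]>15),0]) for s in(-1,1)])
p=[597.9,227.6]
plan([((*p,250),RT(99.2),-0.15,0),((*p,110),None,-.15,0),((*p,70),None,-.15,1),(None,None,-1,3)],step=50)
E
```

```text
t 6.12 p [529.7 220.1 321.4] ch [  2.2   0.7 321.4] F [-0.4 -0.5 -0.6] op 43.2 q [ 0.3  -0.09  1.7   0.    1.53  0.19]
[0.93446459 0.09234951 0.34387135] [-9.83407986e-02  9.95152796e-01 -1.70998860e-05]
rim (array([529.4, 218.2]), array([233. , 154.9]), 5.77) 104.62115732802971 extents [ -77.09714023 -115.43423675] [ 78.18466152 117.54914213]
rails cx [np.float64(-32.20061831599346), np.float64(31.436094842539678)]
rows 11
{"translation": [[0.89, 0.86, 0.0], [1.78, 1.72, -0.01], [2.95, 1.73, -0.01], [4.11, 1.73, -0.01], [5.28, 1.73, -0.01], [6.28, 1.74, -0.01], [6.28, 1.74, -0.01], [6.28, 1.74, -0.01], [6.28, 1.74, -0.01], [6.28, 1.74, -0.01]], "rotation": [[-0.2, 0.0, 0.01], [-0.4, 0.0, 0.02], [-0.4, 0.0, 0.02], [-0.4, 0.0, 0.02], [-0.4, 0.0, 0.02], [-0.4, 0.0, 0.02], [-0.4, 0.0, 0.02], [-0.4, 0.0, 0.02], [-0.4, 0.0, 0.02], [-0.4, 0.0, 0.02]], "gripper": [-0.15, -0.15, -0.15, -0.15, -0.15, -0.15, -0.15, -1, -1, -1]}
{"translation": [[0.0, 0.0, 0.0]], "rotation": [[0.0, 0.0, 0.0]], "gripper": [-1]}
```

Call:
carry_out --translation '[[0.89,0.86,0],[1.78,1.72,0],[2.95,1.73,0],[4.1,1.73,0],[5.28,1.73,0],[5.9,1.74,0],[6.28,1.74,0],[6.28,1.74,0],[6.28,1.74,0],[6.28,1.74,0]]' --rotation '[[-0.2,0,0],[-0.4,0,0],[-0.4,0,0],[-0.4,0,0],[-0.4,0,0],[-0.4,0,0],[-0.4,0,0],[-0.4,0,0],[-0.4,0,0],[-0.4,0,0]]' --gripper '[-0.15,-0.15,-0.15,-0.15,-0.15,-0.15,-0.15,-0.15,-1,-1]'

```text
time: 7.38
tool_pos: [600.7, 227.1, 74.1]
ee_rot: [1.697, 1.568, 0.287]
ft_force: [0.4, 0.6, 0.2]
opening: 0.271
```

Call:
carry_out --translation '[[0,0,0],[0,0,0]]' --rotation '[[0,0,0],[0,0,0]]' --gripper '[-1,-1]'

```text
time: 7.62
tool_pos: [599.9, 226.8, 73.2]
ee_rot: [1.76, 1.57, 0.349]
ft_force: [-1.1, -0.7, 3.7]
opening: 0.125
```

```bash
python3 - <<'E'
from loc import *
T=st()
p=T[:2,3]
plan([((*p,240),None,-1,0),((600,-60,260),frame(-Z,-np.array([np.cos(.9),np.sin(.9),0])),-1,0),(rk(-6,-36,100),RR,-1,0),(rk(-6,-36,40),None,-1,1)],step=50)
E
```

```text
t 7.62 p [599.9 226.8  73.2] ch [  1.7 -69.9  73.2] F [-1.1 -0.7  3.7] op 11.9 q [0.28 0.24 1.79 0.   1.12 0.12]
rows 20
{"translation": [[-1.04, 0.0, 0.0], [-2.08, 0.0, 0.0], [-3.13, 0.0, 0.0], [-4.17, 0.0, 0.0], [-4.25, -0.19, 1.18], [-4.34, -0.38, 2.36], [-4.42, -0.57, 3.54], [-4.5, -0.76, 4.72], [-4.59, -0.95, 5.9], [-4.67, -1.14, 7.08]], "rotation": [[0.0, 0.0, 0.0], [0.0, 0.0, 0.0], [0.0, 0.0, 0.0], [0.0, 0.0, 0.0], [0.99, 0.0, 0.0], [1.98, 0.0, 0.0], [2.98, 0.0, 0.0], [3.97, 0.0, 0.0], [4.96, 0.0, 0.0], [5.95, 0.0, 0.0]], "gripper": [-1, -1, -1, -1, -1, -1, -1, -1, -1, -1]}
{"translation": [[0.4, 0.5, 1.06], [0.81, 1.0, 2.12], [1.21, 1.5, 3.18], [1.62, 2.0, 4.24], [2.02, 2.5, 5.3], [2.42, 3.0, 6.36], [2.83, 3.5, 7.42], [3.53, 3.68, 7.24], [4.24, 3.87, 7.06], [4.24, 3.87, 7.06]], "rotation": [[0.81, 0.34, 0.14], [1.62, 0.68, 0.29], [2.43, 1.02, 0.43], [3.25, 1.36, 0.58], [4.06, 1.7, 0.72], [4.87, 2.04, 0.86], [5.68, 2.38, 1.01], [5.68, 2.38, 1.01], [5.68, 2.38, 1.01], [5.68, 2.38, 1.01]], "gripper": [-1, -1, -1, -1, -1, -1, -1, -1, -1, -1]}
```

Call:
carry_out --translation '[[-0.7,0,0],[-1.8,0,0],[-3.0,0,0],[-4.17,0,0],[-4.25,-0.19,1.18],[-4.34,-0.38,2.36],[-4.42,-0.57,3.54],[-4.5,-0.76,4.72],[-4.6,-0.95,5.9],[-4.67,-1.14,7.08]]' --rotation '[[0,0,0],[0,0,0],[0,0,0],[0,0,0],[0.99,0,0],[1.98,0,0],[2.98,0,0],[3.97,0,0],[4.96,0,0],[5.95,0,0]]' --gripper '[-1,-1,-1,-1,-1,-1,-1,-1,-1,-1]'

```text
time: 8.88
tool_pos: [599.5, -61.7, 259.0]
ee_rot: [2.287, 1.571, 0.041]
ft_force: [-0.0, -0.3, -0.8]
opening: 0.125
```

Call:
carry_out --translation '[[0.4,0.5,1.06],[0.8,1.0,2.12],[1.2,1.5,3.18],[1.6,2.0,4.24],[2.0,2.5,5.3],[2.42,3.0,6.36],[2.83,3.5,7.42],[2.83,3.5,7.42],[2.83,3.5,7.42],[2.83,3.5,7.42]]' --rotation '[[0.81,0.34,0.14],[1.62,0.68,0.29],[2.43,1.02,0.43],[3.25,1.36,0.58],[4.06,1.7,0.72],[4.87,2.04,0.86],[5.68,2.38,1.0],[5.68,2.38,1.0],[5.68,2.38,1.0],[5.68,2.38,1.0]]' --gripper '[-1,-1,-1,-1,-1,-1,-1,-1,-1,-1]'

```text
time: 10.12
tool_pos: [525.8, -378.8, 146.7]
ee_rot: [-3.141, 1.219, 0.101]
ft_force: [-0.2, 0.1, -0.5]
opening: 0.123
```

```bash
python3 - <<'E'
from loc import *
T=st(); print('target',rk(-6,-36,100),'rot err deg',np.degrees(Ro.from_matrix(T[:3,:3].T@RR).as_rotvec()).round(1))
p,d,E=snap('wrist','w2'); C=cloud('wrist',d,E)
plan([(rk(-6,-36,50),RR,-1,0),(rk(-6,-36,28),RR,-1,1)],step=25)
E
```

```text
t 10.12 p [ 525.8 -378.8  146.7] ch [-593.1   66.4  146.7] F [-0.2  0.1 -0.5] op 11.7 q [-0.83  0.04  1.9   0.33  1.01  0.49]
target [ 525.21287004 -379.35965808  146.83906461] rot err deg [ 0.1 -0.   0. ]
rows 4
{"translation": [[0.62, 0.01, 0.01], [1.24, 0.01, 0.02], [1.79, 0.01, 0.02], [1.79, 0.01, 0.02]], "rotation": [[0.01, 0.0, 0.0], [0.02, 0.0, 0.01], [0.02, 0.0, 0.01], [0.02, 0.0, 0.01]], "gripper": [-1, -1, -1, -1]}
```

View pics/w2.png

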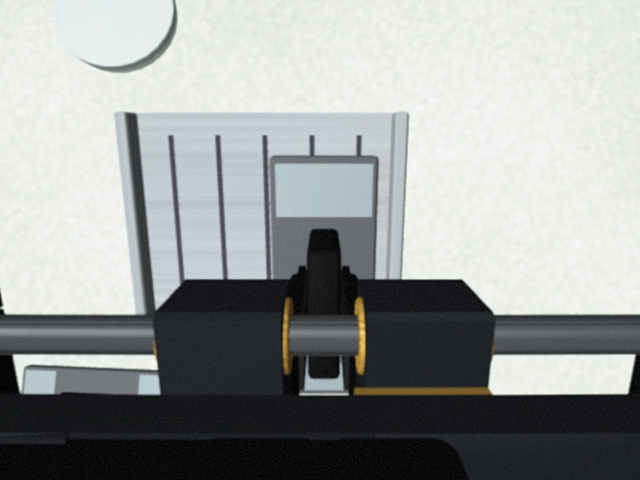

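Call:
carry_out --translation '[[0.6,0,0],[1.2,0,0],[1.6,0,0],[1.77,0,0],[1.85,0,0],[1.85,0,0]]' --rotation '[[0,0,0],[0,0,0],[0,0,0],[0,0,0],[0,0,0],[0,0,0]]' --gripper '[-1,-1,-1,-1,-1,-1]'

```text
time: 10.92
tool_pos: [550.6, -377.3, 77.0]
ee_rot: [-3.141, 1.219, 0.1]
ft_force: [0.6, 0.4, -1.5]
opening: 0.126
```

```bash
cat >> h.py <<'E'
def sr(): 
    T=st(); d=T[:3,3]-RO; print('rack xyz',d@RX,d@RY,d@RN)
E
python3 - <<'E'
from loc import *
sr()
E
```

```text
t 10.93 p [ 550.6 -377.3   77. ] ch [-594.1   41.6   77. ] F [ 0.6  0.4 -1.5] op 12.0 q [-0.8   0.16  1.9   0.35  0.89  0.48]
rack xyz -6.142498028272982 -36.44934287603502 25.635363225134974
```

Call:
carry_out --translation '[[0.04,0,0],[0.07,0,0],[0.07,0,0]]' --rotation '[[0,0,0],[0,0,0],[0,0,0]]' --gripper '[-1,-1,-1]'

```text
time: 11.3
tool_pos: [551.3, -377.5, 75.2]
ee_rot: [-3.141, 1.219, 0.1]
ft_force: [-4.1, 1.4, 5.9]
opening: 0.127
```

```bash
python3 - <<'E'
from loc import *
sr()
E
```

```text
t 11.3 p [ 551.3 -377.5   75.2] ch [-594.3   40.9   75.2] F [-4.1  1.4  5.9] op 12.1 q [-0.8   0.16  1.9   0.35  0.88  0.48]
rack xyz -6.063303754889006 -36.70558291881901 23.69347983783623
```

Call:
carry_out --translation '[[0,0,0],[0,0,0],[0,0,0],[0,0,0],[-0.5,0,0],[-1.4,0,0],[-2.5,0,0],[-3.6,0,0],[-3.6,0,0]]' --rotation '[[0,0,0],[0,0,0],[0,0,0],[0,0,0],[0,0,0],[0,0,0],[0,0,0],[0,0,0],[0,0,0]]' --gripper '[-0.6,-0.5,-0.3,-0.15,-0.15,-0.15,-0.15,-0.15,-0.15]'

```text
time: 12.42
tool_pos: [502.9, -384.4, 216.1]
ee_rot: [3.119, 1.214, 0.077]
ft_force: [0.5, 1.6, -0.4]
opening: 0.427
```

```bash
python3 - <<'E'
from loc import *
sr()
p,d,E=snap('wrist','w3'); C=cloud('wrist',d,E)
# carrier in rack frame: tab top z=44, deck top z=8
q=(C-RO)@np.c_[RX,RY,RN]
for lo,hi,nm in((38,50,'tab'),(5.5,11,'deck')):
    m=(q[...,2]>lo)&(q[...,2]<hi)&(abs(q[...,0])<80)&(q[...,1]>-66)&(q[...,1]<-5); print(nm,m.sum(),rect(q[m]) if m.sum()>10 else '',np.median(q[m][:,2]))
m=(abs(q[...,2])<4)&(abs(q[...,0])<60)&(q[...,1]>0)&(q[...,1]<60); print('plate z',np.median(q[m][:,2]),m.sum())
p=[465.7,208.0]
plan([((520,-150,280),frame(-Z,-np.array([np.cos(.9),np.sin(.9),0])),-.15,0),((*p,240),RT(101.7),-.15,0),((*p,110),None,-.15,0),((*p,68),None,-.15,0)],step=50)
E
```

```text
t 12.43 p [ 502.9 -384.4  216.1] ch [-596.2   89.7  216.1] F [ 0.5  1.6 -0.4] op 40.5 q [-0.87 -0.05  1.87  0.32  1.13  0.5 ]
rack xyz -3.4623641388776787 -38.80923224793733 172.8502059606858
tab 1182 (array([ -4.2, -36.8]), array([49.5, 11.4]), 0.09) 44.15051060983414
deck 6888 (array([ -8.4, -35.5]), array([117. ,  60.8]), 0.11) 8.604014046151748
plate z 0.35624251939802254 10748
rows 19
{"translation": [[-0.18, -0.82, -0.22], [-0.36, -1.64, -0.44], [-0.53, -2.47, -0.66], [-0.71, -3.29, -0.88], [-0.89, -4.11, -1.1], [-1.07, -4.93, -1.32], [-1.24, -5.75, -1.54], [-1.15, -6.88, -1.44], [-1.06, -8.01, -1.34], [-0.97, -9.14, -1.24]], "rotation": [[-0.81, -0.34, -0.15], [-1.62, -0.68, -0.3], [-2.43, -1.02, -0.45], [-3.24, -1.36, -0.6], [-4.06, -1.71, -0.75], [-4.87, -2.05, -0.89], [-5.68, -2.39, -1.04], [-6.45, -2.35, -1.18], [-7.23, -2.3, -1.32], [-8.0, -2.24, -1.46]], "gripper": [-0.15, -0.15, -0.15, -0.15, -0.15, -0.15, -0.15, -0.15, -0.15, -0.15]}
{"translation": [[0.12, -0.54, -1.0], [0.25, -1.07, -1.99], [0.38, -1.61, -2.99], [0.5, -2.14, -3.99], [0.62, -2.68, -4.98], [1.71, -2.68, -4.98], [2.79, -2.68, -4.98], [3.88, -2.68, -4.98], [4.92, -2.68, -4.98]], "rotation": [[-0.78, 0.0, 0.0], [-1.57, 0.0, 0.0], [-2.35, 0.0, 0.0], [-3.13, 0.0, 0.0], [-3.92, 0.0, 0.0], [-3.92, 0.0, 0.0], [-3.92, 0.0, 0.0], [-3.92, 0.0, 0.0], [-3.92, 0.0, 0.0]], "gripper": [-0.15, -0.15, -0.15, -0.15, -0.15, -0.15, -0.15, -0.15, -0.15]}
```

Call:
carry_out --translation '[[-0.18,-0.82,-0.22],[-0.36,-1.64,-0.44],[-0.53,-2.47,-0.66],[-0.71,-3.29,-0.88],[-0.89,-4.11,-1.1],[-1.07,-4.93,-1.32],[-1.24,-5.75,-1.54],[-1.15,-6.88,-1.44],[-1.06,-8.0,-1.34],[-0.97,-9.14,-1.24]]' --rotation '[[-0.81,-0.34,-0.15],[-1.62,-0.68,-0.3],[-2.43,-1.02,-0.45],[-3.24,-1.36,-0.6],[-4.06,-1.71,-0.75],[-4.87,-2.05,-0.89],[-5.68,-2.39,-1.04],[-6.45,-2.35,-1.18],[-7.23,-2.3,-1.32],[-8.0,-2.24,-1.46]]' --gripper '[-0.15,-0.15,-0.15,-0.15,-0.15,-0.15,-0.15,-0.15,-0.15,-0.15]'

```text
time: 13.72
tool_pos: [498.0, -13.3, 261.1]
ee_rot: [-1.984, 1.563, 2.39]
ft_force: [0.8, 0.3, 0.4]
opening: 0.421
```

Call:
carry_out --translation '[[0.12,-0.54,-1.0],[0.25,-1.07,-1.99],[0.38,-1.61,-2.99],[0.5,-2.14,-3.99],[0.62,-2.68,-4.98],[1.7,-2.68,-4.98],[2.5,-2.68,-4.98],[2.5,-2.68,-4.98]]' --rotation '[[-0.78,0,0],[-1.57,0,0],[-2.35,0,0],[-3.13,0,0],[-3.92,0,0],[-3.92,0,0],[-3.92,0,0],[-3.92,0,0]]' --gripper '[-0.15,-0.15,-0.15,-0.15,-0.15,-0.15,-0.15,-0.15]'

```text
time: 14.72
tool_pos: [461.5, 208.5, 159.7]
ee_rot: [-1.976, 1.559, 2.942]
ft_force: [-0.1, -0.0, -0.2]
opening: 0.426
```

```bash
python3 - <<'E'
from loc import *
T=st()
p=[465.7,208.0]
plan([((*p,120),RT(101.7),-.15,0),((*p,80),None,-.15,0),((*p,70),None,-.15,1),(None,None,-1,3)],step=40)
E
```

```text
t 14.72 p [461.5 208.5 159.7] ch [ -2.2  69.7 159.7] F [-0.1 -0.  -0.2] op 40.4 q [ 0.31 -0.14  2.02  0.01  1.27  0.11]
rows 8
{"translation": [[0.99, 0.11, 0.04], [1.99, 0.12, 0.04], [2.24, 0.13, 0.05], [2.24, 0.13, 0.05], [2.24, 0.13, 0.05], [2.24, 0.13, 0.05], [2.24, 0.13, 0.05], [2.24, 0.13, 0.05]], "rotation": [[0.01, -0.03, 0.08], [0.01, -0.03, 0.08], [0.01, -0.03, 0.08], [0.01, -0.03, 0.08], [0.01, -0.03, 0.08], [0.01, -0.03, 0.08], [0.01, -0.03, 0.08], [0.01, -0.03, 0.08]], "gripper": [-0.15, -0.15, -0.15, -0.15, -1, -1, -1, -1]}
```

Call:
carry_out --translation '[[0.7,0.11,0.04],[1.5,0.12,0.04],[2.1,0.13,0.05],[2.26,0.13,0.05],[2.26,0.13,0.05],[2.26,0.13,0.05],[2.26,0.13,0.05],[2.26,0.13,0.05],[2.26,0.13,0.05]]' --rotation '[[0,-0.03,0.08],[0,-0.03,0.08],[0,-0.03,0.08],[0,-0.03,0.08],[0,-0.03,0.08],[0,-0.03,0.08],[0,-0.03,0.08],[0,-0.03,0.08],[0,-0.03,0.08]]' --gripper '[-0.15,-0.15,-0.15,-0.15,-0.15,-1,-1,-1,-1]'

```text
time: 15.85
tool_pos: [469.3, 208.7, 74.2]
ee_rot: [1.775, 1.563, 0.41]
ft_force: [-3.5, -0.7, 5.2]
opening: 0.126
```

```bash
python3 - <<'E'
from loc import *
T=st()
p=T[:2,3]
plan([((*p,240),None,-1,0),((520,-60,270),frame(-Z,-np.array([np.cos(.9),np.sin(.9),0])),-1,0),(rk(-6,36,100),RR,-1,2)],step=50)
E
```

```text
t 15.85 p [469.3 208.7  74.2] ch [-2.8 62.  74.2] F [-3.5 -0.7  5.2] op 11.9 q [ 0.31 -0.04  2.08  0.    1.09  0.11]
rows 20
{"translation": [[-1.04, 0.01, 0.0], [-2.07, 0.02, 0.0], [-3.11, 0.02, 0.0], [-4.15, 0.03, -0.01], [-4.25, 0.01, 0.97], [-4.36, 0.0, 1.95], [-4.47, -0.02, 2.92], [-4.58, -0.04, 3.9], [-4.69, -0.06, 4.87], [-4.8, -0.07, 5.85]], "rotation": [[0.0, 0.0, 0.0], [0.0, 0.0, 0.0], [0.0, 0.0, 0.0], [0.0, 0.0, 0.0], [0.9, 0.0, -0.01], [1.79, -0.01, -0.01], [2.69, -0.01, -0.02], [3.59, -0.02, -0.03], [4.48, -0.02, -0.03], [5.38, -0.03, -0.04]], "gripper": [-1, -1, -1, -1, -1, -1, -1, -1, -1, -1]}
{"translation": [[-0.11, 0.65, 0.73], [0.33, 1.11, 1.49], [0.77, 1.56, 2.25], [1.21, 2.01, 3.01], [1.65, 2.46, 3.77], [2.09, 2.92, 4.53], [2.53, 3.37, 5.29], [2.97, 3.82, 6.05], [2.97, 3.82, 6.05], [2.97, 3.82, 6.05]], "rotation": [[0.9, 0.0, -0.01], [1.71, 0.33, 0.16], [2.52, 0.66, 0.32], [3.33, 0.99, 0.49], [4.14, 1.32, 0.66], [4.95, 1.65, 0.82], [5.76, 1.99, 0.99], [6.57, 2.32, 1.16], [6.57, 2.32, 1.16], [6.57, 2.32, 1.16]], "gripper": [-1, -1, -1, -1, -1, -1, -1, -1, -1, -1]}
```

Call:
carry_out --translation '[[-0.7,0,0],[-1.8,0,0],[-3.0,0,0],[-4.15,0,0],[-4.25,0,0.97],[-4.36,0,1.95],[-4.47,0,2.92],[-4.6,0,3.9],[-4.7,0,4.87],[-4.8,0,5.85]]' --rotation '[[0,0,0],[0,0,0],[0,0,0],[0,0,0],[0.9,0,0],[1.8,0,0],[2.7,0,0],[3.6,0,0],[4.48,0,0],[5.38,0,0]]' --gripper '[-1,-1,-1,-1,-1,-1,-1,-1,-1,-1]'

```text
time: 17.1
tool_pos: [515.9, -22.2, 264.9]
ee_rot: [2.496, 1.562, 0.375]
ft_force: [-0.3, -0.3, -1.9]
opening: 0.122
```

Call:
carry_out --translation '[[-0.1,0.65,0.73],[0.33,1.1,1.49],[0.77,1.56,2.25],[1.2,2.0,3.0],[1.65,2.46,3.77],[2.1,2.92,4.53],[2.53,3.37,5.29],[2.97,3.82,6.05],[2.97,3.82,6.05],[2.97,3.82,6.05]]' --rotation '[[0.9,0,0],[1.71,0.33,0.16],[2.52,0.66,0.32],[3.33,1.0,0.49],[4.14,1.32,0.66],[4.95,1.65,0.82],[5.76,1.99,1.0],[6.57,2.32,1.16],[6.57,2.32,1.16],[6.57,2.32,1.16]]' --gripper '[-1,-1,-1,-1,-1,-1,-1,-1,-1,-1]'

```text
time: 18.35
tool_pos: [521.7, -306.5, 145.4]
ee_rot: [-3.134, 1.213, 0.106]
ft_force: [0.8, -0.1, -0.8]
opening: 0.122
```

```bash
python3 - <<'E'
from loc import *
sr()
p,d,E=snap('wrist','w4')
plan([(rk(-6,36,50),RR,-1,0),(rk(-6,36,28),RR,-1,1)],step=25)
E
```

```text
t 18.35 p [ 521.7 -306.5  145.4] ch [-520.7   63.   145.4] F [ 0.8 -0.1 -0.8] op 11.6 q [-0.74 -0.07  2.01  0.32  0.98  0.58]
rack xyz -3.028566852458624 36.872196573906265 97.38419553040575
rows 4
{"translation": [[0.6, 0.01, 0.05], [1.19, 0.03, 0.1], [1.74, 0.03, 0.1], [1.74, 0.03, 0.1]], "rotation": [[0.0, -0.03, 0.01], [0.0, -0.05, 0.02], [0.0, -0.05, 0.02], [0.0, -0.05, 0.02]], "gripper": [-1, -1, -1, -1]}
```

Call:
carry_out --translation '[[0.6,0,0.05],[1.2,0,0.1],[1.6,0,0.1],[1.75,0,0.1],[1.83,0,0.1],[1.86,0,0.1],[1.86,0,0.1]]' --rotation '[[0,-0.05,0],[0,-0.05,0],[0,-0.05,0],[0,-0.05,0],[0,-0.05,0],[0,-0.05,0],[0,-0.05,0]]' --gripper '[-1,-1,-1,-1,-1,-1,-1]'

```text
time: 19.27
tool_pos: [544.1, -304.4, 76.2]
ee_rot: [-3.134, 1.219, 0.106]
ft_force: [-4.6, 2.5, 4.1]
opening: 0.125
```

```bash
python3 - <<'E'
from loc import *
sr()
E
```

```text
t 19.27 p [ 544.1 -304.4   76.2] ch [-520.9   40.5   76.2] F [-4.6  2.5  4.1] op 11.9 q [-0.71  0.06  2.01  0.34  0.85  0.56]
rack xyz -5.687564491707692 36.7432544759322 24.618866462545782
```

Call:
carry_out --translation '[[0,0,0],[0,0,0],[0,0,0],[0,0,0],[-0.5,0,0],[-1.4,0,0],[-2.5,0,0],[-3.6,0,0],[-3.6,0,0]]' --rotation '[[0,0,0],[0,0,0],[0,0,0],[0,0,0],[0,0,0],[0,0,0],[0,0,0],[0,0,0],[0,0,0]]' --gripper '[-0.6,-0.5,-0.3,-0.15,-0.15,-0.15,-0.15,-0.15,-0.15]'

```text
time: 20.4
tool_pos: [495.8, -311.7, 216.5]
ee_rot: [3.126, 1.213, 0.082]
ft_force: [1.2, -1.1, -0.3]
opening: 0.425
```

```bash
cat > rackchk.py <<'E'
from loc import *
def rackchk(C):
    q=(C-RO)@np.c_[RX,RY,RN]
    for s in(-36,36):
        m=(q[...,2]>38)&(q[...,2]<50)&(abs(q[...,0])<80)&(abs(q[...,1]-s)<25); print('rack tab',s,m.sum(),rect(q[m]) if m.sum()>10 else '',np.median(q[m][:,2]))
        for x in(-40,40):
            m=(abs(q[...,2]-8)<8)&(abs(q[...,0]-x-(-6))<12)&(abs(q[...,1]-s)<15); print('  deck end',x,m.sum(),np.median(q[m][:,2]).round(1))
E
python3 - <<'E'
from rackchk import *
sr()
p,d,E=snap('wrist','w5'); rackchk(cloud('wrist',d,E))
p,d,E=snap('top','t5'); C=cloud('top',d,E); rackchk(C); carriers(C,44,box=(300,900,-270,140))
plan([((440,-226,230),RT(93.9),.2,2)],step=50)
E
```

```text
t 20.4 p [ 495.8 -311.7  216.5] ch [-523.2   89.3  216.5] F [ 1.2 -1.1 -0.3] op 40.4 q [-0.78 -0.18  1.98  0.3   1.11  0.58]
rack xyz -3.2402479741811887 34.219274898738526 173.22301725214226
rack tab -36 1275 (array([ -4.3, -36.9]), array([12.6, 49.4]), 89.57) 44.11414889117358
  deck end -40 821 9.2
  deck end 40 1229 9.0
rack tab 36 1189 (array([-4.8, 36.7]), array([49.7, 11.8]), 0.05) 44.155068009102706
  deck end -40 936 9.2
  deck end 40 1244 9.0
rack tab -36 128 (array([ -1.2, -36.3]), array([13. , 45.5]), 89.79) 43.061810263317476
  deck end -40 4 8.4
  deck end 40 138 8.2
rack tab 36 127 (array([-2.3, 37.2]), array([45.2, 12.9]), 1.63) 43.0799008357898
  deck end -40 1 6.1
  deck end 40 137 8.2
tab [298. 197.] 115 ctr [627.9 -34.8] size [49.5 11.5] ang 1.5 z 43.5 ch [-261.4  -70.7]
tab [381. 283.] 123 ctr [ 433.7 -224.2] size [49.9 11.8] ang 94.2 z 42.8 ch [-429.7  142. ]
rows 14
{"translation": [[-0.07, -0.18, 0.08], [-0.14, -0.37, 0.15], [-0.21, -0.55, 0.23], [-0.28, -0.74, 0.31], [-0.35, -0.92, 0.38], [-0.42, -1.11, 0.46], [-0.49, -1.29, 0.54], [-0.56, -1.48, 0.61], [-0.63, -1.66, 0.69], [-0.7, -1.85, 0.77]], "rotation": [[-0.91, -0.17, -0.16], [-1.82, -0.33, -0.32], [-2.73, -0.5, -0.48], [-3.64, -0.67, -0.65], [-4.55, -0.84, -0.81], [-5.46, -1.0, -0.97], [-6.37, -1.17, -1.13], [-7.28, -1.34, -1.29], [-8.19, -1.5, -1.45], [-9.1, -1.67, -1.61]], "gripper": [0.2, 0.2, 0.2, 0.2, 0.2, 0.2, 0.2, 0.2, 0.2, 0.2]}
{"translation": [[-0.04, -0.14, -0.15], [-0.07, -0.29, -0.31], [-0.07, -0.29, -0.31], [-0.07, -0.29, -0.31]], "rotation": [[-0.91, -0.17, -0.16], [-1.82, -0.33, -0.32], [-1.82, -0.33, -0.32], [-1.82, -0.33, -0.32]], "gripper": [0.2, 0.2, 0.2, 0.2]}
```

Call:
carry_out --translation '[[-0.07,-0.18,0.08],[-0.14,-0.37,0.15],[-0.2,-0.55,0.23],[-0.28,-0.74,0.3],[-0.35,-0.92,0.38],[-0.42,-1.1,0.46],[-0.5,-1.3,0.54],[-0.56,-1.48,0.6],[-0.63,-1.66,0.7],[-0.7,-1.85,0.77]]' --rotation '[[-0.91,-0.17,-0.16],[-1.82,-0.33,-0.32],[-2.73,-0.5,-0.48],[-3.64,-0.67,-0.65],[-4.55,-0.84,-0.81],[-5.46,-1.0,-0.97],[-6.37,-1.17,-1.13],[-7.28,-1.34,-1.29],[-8.19,-1.5,-1.45],[-9.1,-1.67,-1.61]]' --gripper '[0.2,0.2,0.2,0.2,0.2,0.2,0.2,0.2,0.2,0.2]'

```text
time: 21.75
tool_pos: [448.3, -238.8, 223.5]
ee_rot: [2.581, 1.508, 0.829]
ft_force: [-0.1, -0.5, -0.5]
opening: 0.602
```

Call:
carry_out --translation '[[-0.04,-0.14,-0.15],[-0.07,-0.29,-0.31],[-0.07,-0.29,-0.31],[-0.07,-0.29,-0.31]]' --rotation '[[-0.91,-0.17,-0.16],[-1.82,-0.33,-0.32],[-1.82,-0.33,-0.32],[-1.82,-0.33,-0.32]]' --gripper '[0.2,0.2,0.2,0.2]'

```text
time: 22.25
tool_pos: [439.6, -225.4, 227.6]
ee_rot: [-2.687, 1.568, 2.093]
ft_force: [0.7, -0.5, -0.3]
opening: 0.598
```

```bash
python3 - <<'E'
from rackchk import *
st(); p,d,E=snap('wrist','w6'); C=cloud('wrist',d,E)
f=carriers(C,44,box=(330,530,-330,-130))
c,a=f[0] if f else (np.array([433.7,-224.3]),94.)
plan([((*c,100),RT(a),.2,0),((*c,60),None,.2,0),((*c,30),None,.2,0),((*c,20),None,.2,1),(None,None,-1,3)],step=40)
E
```

```text
t 22.25 p [ 439.6 -225.4  227.6] ch [-431.5  136.3  227.6] F [ 0.7 -0.5 -0.3] op 56.9 q [-0.58 -0.23  1.98  0.    1.39 -0.65]
tab [316. 213.] 860 ctr [ 433.3 -225.6] size [49.6 11.5] ang 93.9 z 43.8 ch [-431.1  142.6]
rows 12
{"translation": [[0.8, -0.04, 0.0], [1.6, -0.08, 0.0], [2.4, -0.12, 0.0], [3.2, -0.15, 0.0], [4.2, -0.15, 0.0], [4.95, -0.15, 0.0], [5.2, -0.15, 0.0], [5.2, -0.15, 0.0], [5.2, -0.15, 0.0], [5.2, -0.15, 0.0]], "rotation": [[0.0, 0.0, 0.0], [0.0, -0.01, 0.0], [0.0, -0.01, 0.01], [0.0, -0.02, 0.01], [0.0, -0.02, 0.01], [0.0, -0.02, 0.01], [0.0, -0.02, 0.01], [0.0, -0.02, 0.01], [0.0, -0.02, 0.01], [0.0, -0.02, 0.01]], "gripper": [0.2, 0.2, 0.2, 0.2, 0.2, 0.2, 0.2, 0.2, -1, -1]}
{"translation": [[0.0, 0.0, 0.0], [0.0, 0.0, 0.0]], "rotation": [[0.0, 0.0, 0.0], [0.0, 0.0, 0.0]], "gripper": [-1, -1]}
```

Call:
carry_out --translation '[[1.0,-0.05,0],[2.1,-0.1,0],[3.2,-0.15,0],[4.2,-0.15,0],[4.95,-0.15,0],[5.2,-0.15,0],[5.2,-0.15,0],[5.2,-0.15,0],[5.2,-0.15,0],[5.2,-0.15,0]]' --rotation '[[0,0,0],[0,0,0],[0,0,0],[0,0,0],[0,0,0],[0,0,0],[0,0,0],[0,0,0],[0,0,0],[0,0,0]]' --gripper '[0.2,0.2,0.2,0.2,0.2,0.2,0.2,-1,-1,-1]'

```text
time: 23.55
tool_pos: [434.4, -226.0, 21.5]
ee_rot: [2.079, 1.57, 0.577]
ft_force: [0.2, -0.4, 1.2]
opening: 0.343
```

Call:
carry_out --translation '[[0,0,0],[0,0,0]]' --rotation '[[0,0,0],[0,0,0]]' --gripper '[-1,-1]'

```text
time: 23.8
tool_pos: [433.8, -225.6, 20.7]
ee_rot: [-2.972, 1.569, 1.81]
ft_force: [-0.9, -0.7, 2.2]
opening: 0.131
```

```bash
python3 - <<'E'
from rackchk import *
T=st(); p=T[:2,3]
t=ch(0,65,0)[:2]
plan([((*p,230),None,-1,0),((*t,250),RC,-1,0),((*t,150),None,-1,2)],step=55)
E
```

```text
t 23.8 p [ 433.8 -225.6   20.7] ch [-431.1  142.1   20.7] F [-0.9 -0.7  2.2] op 12.5 q [-0.59 -0.01  2.16  0.    0.99 -0.66]
rows 16
{"translation": [[-1.31, 0.0, 0.0], [-2.62, 0.0, 0.0], [-3.92, 0.0, -0.01], [-5.23, 0.0, -0.01], [-5.29, 0.19, -1.36], [-5.35, 0.39, -2.72], [-5.41, 0.58, -4.07], [-5.47, 0.78, -5.43], [-5.53, 0.97, -6.78], [-5.59, 1.17, -8.14]], "rotation": [[0.0, 0.0, 0.0], [0.0, 0.0, 0.0], [0.0, 0.0, 0.0], [0.0, 0.0, 0.0], [-0.03, 0.0, 0.0], [-0.06, 0.0, 0.0], [-0.09, 0.0, 0.0], [-0.12, -0.01, 0.0], [-0.15, -0.01, 0.0], [-0.18, -0.01, 0.0]], "gripper": [-1, -1, -1, -1, -1, -1, -1, -1, -1, -1]}
{"translation": [[-0.06, 0.23, -1.35], [-0.12, 0.46, -2.7], [1.13, 0.46, -2.7], [2.38, 0.46, -2.7], [2.38, 0.46, -2.7], [2.38, 0.46, -2.7]], "rotation": [[-0.03, 0.0, 0.0], [-0.06, 0.0, 0.0], [-0.06, 0.0, 0.0], [-0.06, 0.0, 0.0], [-0.06, 0.0, 0.0], [-0.06, 0.0, 0.0]], "gripper": [-1, -1, -1, -1, -1, -1]}
```

Call:
carry_out --translation '[[-0.9,0,0],[-2.2,0,0],[-3.7,0,0],[-5.23,0,0],[-5.3,0.19,-1.36],[-5.35,0.39,-2.72],[-5.4,0.58,-4.07],[-5.47,0.78,-5.43],[-5.53,0.97,-6.78],[-5.6,1.17,-8.14]]' --rotation '[[0,0,0],[0,0,0],[0,0,0],[0,0,0],[-0.03,0,0],[-0.06,0,0],[-0.1,0,0],[-0.12,0,0],[-0.15,0,0],[-0.18,0,0]]' --gripper '[-1,-1,-1,-1,-1,-1,-1,-1,-1,-1]'

```text
time: 25.05
tool_pos: [457.6, 103.8, 244.8]
ee_rot: [-2.828, 1.569, 1.978]
ft_force: [2.1, -0.4, -1.1]
opening: 0.124
```

Call:
carry_out --translation '[[-0.06,0.23,-1.35],[-0.12,0.46,-2.7],[1.1,0.46,-2.7],[2.2,0.46,-2.7],[2.2,0.46,-2.7],[2.2,0.46,-2.7]]' --rotation '[[-0.03,0,0],[-0.06,0,0],[-0.06,0,0],[-0.06,0,0],[-0.06,0,0],[-0.06,0,0]]' --gripper '[-1,-1,-1,-1,-1,-1]'

```text
time: 25.8
tool_pos: [467.1, 211.6, 158.8]
ee_rot: [2.507, 1.568, 1.039]
ft_force: [-0.3, -0.2, -1.2]
opening: 0.128
```

```bash
python3 - <<'E'
from rackchk import *
T=st(); p=T[:2,3]
# carrier tab centre vs TCP, from wrist depth
p,d,E=snap('wrist','w7'); C=cloud('wrist',d,E); q=(C-T[:3,3])@T[:3,:3]
m=(abs(q[...,0]-(20.7-8))<5)&(abs(q[...,1])<40)&(abs(q[...,2])<80); print('deck in tool',m.sum(),rect(q[m][:,[2,1,0]]),np.median(q[m][:,0]))
plan([(ch(0,65,100),RC,-1,0),(ch(0,65,75),None,-1,1)],step=20)
E
```

```text
t 25.8 p [467.1 211.6 158.8] ch [  0.3  63.8 158.8] F [-0.3 -0.2 -1.2] op 12.1 q [ 0.32 -0.14  2.02  0.    1.26  0.22]
deck in tool 11645 (array([-1.2,  0.2]), array([107.1,  45.2]), 0.06) 12.455971781867845
rows 6
{"translation": [[0.5, -0.02, 0.0], [1.0, -0.03, 0.01], [1.49, -0.05, 0.01], [1.81, -0.05, 0.01], [2.12, -0.05, 0.01], [2.12, -0.05, 0.01]], "rotation": [[0.0, -0.01, -0.01], [-0.01, -0.01, -0.02], [-0.01, -0.02, -0.02], [-0.01, -0.02, -0.02], [-0.01, -0.02, -0.02], [-0.01, -0.02, -0.02]], "gripper": [-1, -1, -1, -1, -1, -1]}
```

View pics/w7.png

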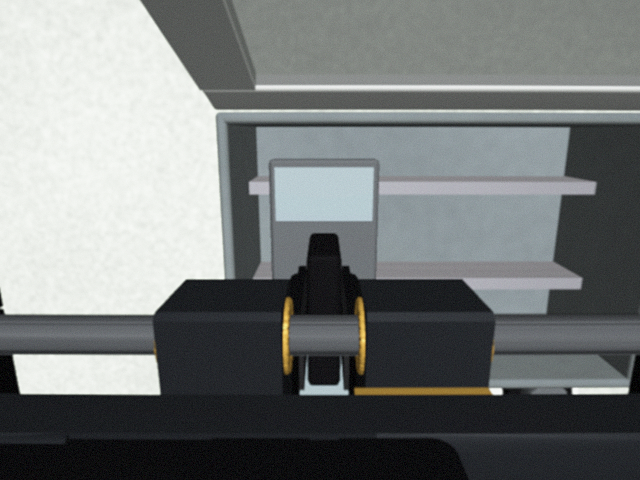

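Call:
carry_out --translation '[[0.5,0,0],[1.0,-0.05,0],[1.5,-0.05,0],[1.9,-0.05,0],[2.12,-0.05,0],[2.2,-0.05,0],[2.2,-0.05,0],[2.2,-0.05,0]]' --rotation '[[0,0,0],[0,0,0],[0,0,0],[0,0,0],[0,0,0],[0,0,0],[0,0,0],[0,0,0]]' --gripper '[-1,-1,-1,-1,-1,-1,-1,-1]'

```text
time: 26.85
tool_pos: [464.3, 211.4, 70.5]
ee_rot: [-2.504, 1.569, 2.311]
ft_force: [-4.4, -1.2, 4.9]
opening: 0.123
```

```bash
python3 -c "
from h import *
st()"
```

```text
t 26.85 p [464.3 211.4  70.5] ch [ 0.4 66.6 70.5] F [-4.4 -1.2  4.9] op 11.7 q [ 0.32 -0.04  2.09  0.    1.09  0.22]
```

Call:
carry_out --translation '[[0,0,0],[0,0,0],[0,0,0],[0,0,0],[-0.5,0,0],[-1.4,0,0],[-2.5,0,0],[-3.6,0,0],[-4.4,0,0],[-4.4,0,0]]' --rotation '[[0,0,0],[0,0,0],[0,0,0],[0,0,0],[0,0,0],[0,0,0],[0,0,0],[0,0,0],[0,0,0],[0,0,0]]' --gripper '[-0.6,-0.5,-0.3,-0.15,-0.15,-0.15,-0.15,-0.15,-0.15,-0.15]'

```text
time: 28.1
tool_pos: [465.9, 211.7, 248.7]
ee_rot: [2.037, 1.564, 0.569]
ft_force: [0.3, -0.4, -0.5]
opening: 0.425
```

```bash
python3 - <<'E'
from rackchk import *
st(); 
for n in('wrist','top'):
    p,d,E=snap(n,n+'8'); C=cloud(n,d,E); print(n)
    carriers(C,94,box=(400,660,150,290)); f=carriers(C,44,box=(300,900,-270,120))
plan([((560,60,270),RT(140),.2,0),((628,-35,230),RT(181.5),.2,2)],step=50)
E
```

```text
t 28.1 p [465.9 211.7 248.7] ch [  0.5  65.  248.7] F [ 0.3 -0.4 -0.5] op 40.4 q [ 0.32 -0.21  1.93  0.    1.41  0.22]
wrist
tab [320. 220.] 1006 ctr [464.1 211.3] size [49.6 11.4] ang 95.9 z 93.8 ch [ 0.3 66.9]
tab [581. 386.] 368 ctr [739.   64.5] size [36.1 10.4] ang 175.7 z 44.2 ch [-174.1 -191.4]
top
tab [182. 263.] 139 ctr [464.7 210.5] size [50.2 12.3] ang 95.9 z 92.9 ch [-0.6 66.3]
tab [298. 197.] 114 ctr [628.  -34.8] size [49.9 11.4] ang 1.5 z 43.1 ch [-261.4  -70.8]
rows 14
{"translation": [[-0.11, 0.33, 0.67], [-0.22, 0.67, 1.33], [-0.32, 1.0, 2.0], [-0.43, 1.33, 2.67], [-0.54, 1.67, 3.33], [-0.65, 2.0, 4.0], [-0.48, 2.24, 4.42], [-0.32, 2.48, 4.85], [-0.15, 2.72, 5.27], [0.02, 2.97, 5.69]], "rotation": [[-0.92, 0.0, 0.0], [-1.84, 0.0, 0.0], [-2.76, -0.01, 0.0], [-3.68, -0.01, 0.0], [-4.6, -0.01, 0.0], [-5.52, -0.01, 0.0], [-6.38, -0.01, 0.0], [-7.25, -0.01, 0.0], [-8.11, -0.01, 0.0], [-8.97, -0.01, 0.0]], "gripper": [0.2, 0.2, 0.2, 0.2, 0.2, 0.2, 0.2, 0.2, 0.2, 0.2]}
{"translation": [[0.17, -0.33, 0.36], [0.33, -0.65, 0.72], [0.33, -0.65, 0.72], [0.33, -0.65, 0.72]], "rotation": [[-0.86, 0.0, 0.0], [-1.73, 0.0, 0.0], [-1.73, 0.0, 0.0], [-1.73, 0.0, 0.0]], "gripper": [0.2, 0.2, 0.2, 0.2]}
```

Carrier lies level in slot +65. Going to fresh1.

Call:
carry_out --translation '[[-0.1,0.33,0.67],[-0.22,0.67,1.33],[-0.32,1.0,2.0],[-0.43,1.33,2.67],[-0.54,1.67,3.33],[-0.65,2.0,4.0],[-0.48,2.24,4.42],[-0.32,2.48,4.85],[-0.15,2.72,5.27],[0,2.97,5.7]]' --rotation '[[-0.92,0,0],[-1.84,0,0],[-2.76,0,0],[-3.68,0,0],[-4.6,0,0],[-5.52,0,0],[-6.38,0,0],[-7.25,0,0],[-8.1,0,0],[-8.97,0,0]]' --gripper '[0.2,0.2,0.2,0.2,0.2,0.2,0.2,0.2,0.2,0.2]'

```text
time: 29.45
tool_pos: [604.9, -4.0, 241.4]
ee_rot: [2.972, 1.565, 2.76]
ft_force: [0.6, 1.4, -0.2]
opening: 0.6
```

Call:
carry_out --translation '[[0.17,-0.33,0.36],[0.33,-0.65,0.72],[0.33,-0.65,0.72],[0.33,-0.65,0.72]]' --rotation '[[-0.86,0,0],[-1.73,0,0],[-1.73,0,0],[-1.73,0,0]]' --gripper '[0.2,0.2,0.2,0.2]'

```text
time: 29.95
tool_pos: [627.6, -34.6, 230.2]
ee_rot: [2.435, 1.567, 2.459]
ft_force: [-0.0, -0.3, 0.3]
opening: 0.6
```

```bash
python3 - <<'E'
from rackchk import *
st(); p,d,E=snap('wrist','w9'); C=cloud('wrist',d,E)
f=carriers(C,44,box=(500,700,-150,100))
c,a=f[0] if f else (np.array([628,-34.8]),1.5)
plan([((*c,100),RT(a+180 if a<90 else a),.2,0),((*c,60),None,.2,0),((*c,30),None,.2,0),((*c,20),None,.2,1),(None,None,-1,3)],step=50)
E
```

```text
t 29.95 p [627.6 -34.6 230.2] ch [-261.2  -70.4  230.2] F [-0.  -0.3  0.3] op 57.0 q [-0.14  0.07  1.69  0.    1.38 -1.74]
tab [324. 213.] 887 ctr [627.2 -34.1] size [49.6 11.8] ang 1.3 z 43.7 ch [-260.6  -70.1]
rows 11
{"translation": [[1.09, 0.0, 0.0], [2.18, 0.0, -0.01], [3.27, 0.0, -0.01], [4.27, 0.0, -0.01], [5.02, 0.0, -0.01], [5.27, 0.0, 0.0], [5.27, 0.0, 0.0], [5.27, 0.0, 0.0], [5.27, 0.0, 0.0], [5.27, 0.0, 0.0]], "rotation": [[0.0, 0.0, -0.01], [0.01, -0.01, -0.01], [0.01, -0.01, -0.02], [0.01, -0.01, -0.02], [0.01, -0.01, -0.02], [0.01, -0.01, -0.02], [0.01, -0.01, -0.02], [0.01, -0.01, -0.02], [0.01, -0.01, -0.02], [0.01, -0.01, -0.02]], "gripper": [0.2, 0.2, 0.2, 0.2, 0.2, 0.2, 0.2, -1, -1, -1]}
{"translation": [[0.0, 0.0, 0.0]], "rotation": [[0.0, 0.0, 0.0]], "gripper": [-1]}
```

Call:
carry_out --translation '[[1.0,0,0],[2.1,0,0],[3.2,0,0],[4.2,0,0],[5.0,0,0],[5.25,0,0],[5.25,0,0],[5.25,0,0],[5.25,0,0],[5.25,0,0]]' --rotation '[[0,0,0],[0,0,0],[0,0,0],[0,0,0],[0,0,0],[0,0,0],[0,0,0],[0,0,0],[0,0,0],[0,0,0]]' --gripper '[0.2,0.2,0.2,0.2,0.2,0.2,0.2,-1,-1,-1]'

```text
time: 31.25
tool_pos: [629.0, -34.8, 22.7]
ee_rot: [0.813, 1.569, 0.838]
ft_force: [-0.2, -0.3, 0.4]
opening: 0.345
```

Call:
carry_out --translation '[[0,0,0],[0,0,0]]' --rotation '[[0,0,0],[0,0,0]]' --gripper '[-1,-1]'

```text
time: 31.5
tool_pos: [628.3, -34.7, 21.7]
ee_rot: [1.677, 1.569, 1.703]
ft_force: [-0.2, 1.4, -0.9]
opening: 0.127
```

```bash
python3 - <<'E'
from rackchk import *
T=st(); p=T[:2,3]
t=ch(0,-65,0)[:2]
plan([((*p,240),None,-1,0),((580,60,260),RT(140),-1,0),((*t,240),RC,-1,0),((*t,150),None,-1,2)],step=55)
E
```

```text
t 31.5 p [628.3 -34.7  21.7] ch [-261.3  -71.1   21.7] F [-0.2  1.4 -0.9] op 12.0 q [-0.14  0.28  1.84  0.    1.03 -1.74]
rows 20
{"translation": [[-1.36, 0.0, 0.0], [-2.73, 0.0, 0.0], [-4.09, 0.01, 0.0], [-5.46, 0.01, 0.0], [-5.54, 0.41, -0.19], [-5.62, 0.81, -0.38], [-5.7, 1.21, -0.57], [-5.79, 1.61, -0.77], [-5.87, 2.01, -0.96], [-5.95, 2.41, -1.15]], "rotation": [[0.0, 0.0, 0.0], [0.0, 0.0, 0.0], [0.0, 0.0, 0.0], [0.0, 0.0, 0.0], [0.86, 0.0, 0.0], [1.73, 0.0, 0.0], [2.59, 0.0, -0.01], [3.46, 0.0, -0.01], [4.32, 0.0, -0.01], [5.18, -0.01, -0.01]], "gripper": [-1, -1, -1, -1, -1, -1, -1, -1, -1, -1]}
{"translation": [[0.08, 0.57, -0.39], [0.17, 1.13, -0.78], [0.25, 1.7, -1.18], [0.33, 2.27, -1.57], [0.42, 2.83, -1.96], [0.5, 3.4, -2.35], [1.62, 3.4, -2.35], [2.75, 3.4, -2.35], [2.75, 3.4, -2.35], [2.75, 3.4, -2.35]], "rotation": [[0.92, 0.0, 0.0], [1.84, 0.0, 0.0], [2.75, 0.0, 0.0], [3.67, 0.0, 0.0], [4.59, 0.0, 0.0], [5.51, 0.0, 0.0], [5.51, 0.0, 0.0], [5.51, 0.0, 0.0], [5.51, 0.0, 0.0], [5.51, 0.0, 0.0]], "gripper": [-1, -1, -1, -1, -1, -1, -1, -1, -1, -1]}
```

Call:
carry_out --translation '[[-0.9,0,0],[-2.2,0,0],[-3.8,0,0],[-5.46,0,0],[-5.54,0.41,-0.19],[-5.62,0.81,-0.38],[-5.7,1.2,-0.57],[-5.8,1.6,-0.77],[-5.87,2.0,-0.96],[-5.95,2.4,-1.15]]' --rotation '[[0,0,0],[0,0,0],[0,0,0],[0,0,0],[0.86,0,0],[1.73,0,0],[2.6,0,0],[3.46,0,0],[4.32,0,0],[5.18,0,0]]' --gripper '[-1,-1,-1,-1,-1,-1,-1,-1,-1,-1]'

```text
time: 32.75
tool_pos: [579.3, 60.2, 259.3]
ee_rot: [2.966, 1.569, 2.264]
ft_force: [0.3, 0.0, -1.1]
opening: 0.126
```

Call:
carry_out --translation '[[0.08,0.57,-0.39],[0.17,1.13,-0.78],[0.25,1.7,-1.18],[0.33,2.27,-1.57],[0.42,2.83,-1.96],[0.5,3.4,-2.35],[1.6,3.4,-2.35],[2.6,3.4,-2.35],[2.6,3.4,-2.35],[2.6,3.4,-2.35]]' --rotation '[[0.92,0,0],[1.84,0,0],[2.75,0,0],[3.67,0,0],[4.6,0,0],[5.5,0,0],[5.5,0,0],[5.5,0,0],[5.5,0,0],[5.5,0,0]]' --gripper '[-1,-1,-1,-1,-1,-1,-1,-1,-1,-1]'

```text
time: 34.0
tool_pos: [596.0, 224.6, 157.6]
ee_rot: [2.509, 1.568, 1.043]
ft_force: [-0.2, 0.5, 0.6]
opening: 0.126
```

```bash
python3 - <<'E'
from rackchk import *
T=st(); p=T[:2,3]
p,d,E=snap('wrist','w10'); C=cloud('wrist',d,E); q=(C-T[:3,3])@T[:3,:3]
m=(abs(q[...,0]-(21.7-8))<5)&(abs(q[...,1])<40)&(abs(q[...,2])<80); print('deck in tool',m.sum(),rect(q[m][:,[2,1,0]]),np.median(q[m][:,0]))
plan([(ch(0,-65,100),RC,-1,0),(ch(0,-65,75),None,-1,1)],step=20)
E
```

```text
t 34.0 p [596.  224.6 157.6] ch [-1.000e-01 -6.570e+01  1.576e+02] F [-0.2  0.5  0.6] op 12.0 q [0.28 0.14 1.74 0.   1.26 0.17]
deck in tool 11945 (array([-1.1,  0.2]), array([109.3,  45.2]), 0.04) 13.40413866768254
rows 6
{"translation": [[0.49, -0.01, 0.0], [0.98, -0.02, 0.0], [1.46, -0.04, 0.0], [1.78, -0.04, 0.0], [2.09, -0.04, 0.0], [2.09, -0.04, 0.0]], "rotation": [[0.0, -0.01, -0.01], [0.01, -0.01, -0.02], [0.01, -0.02, -0.02], [0.01, -0.02, -0.02], [0.01, -0.02, -0.02], [0.01, -0.02, -0.02]], "gripper": [-1, -1, -1, -1, -1, -1]}
```

Call:
carry_out --translation '[[0.5,0,0],[1.0,0,0],[1.5,0,0],[1.9,0,0],[2.08,0,0],[2.15,0,0],[2.15,0,0],[2.15,0,0]]' --rotation '[[0,0,0],[0,0,0],[0,0,0],[0,0,0],[0,0,0],[0,0,0],[0,0,0],[0,0,0]]' --gripper '[-1,-1,-1,-1,-1,-1,-1,-1]'

```text
time: 35.05
tool_pos: [595.2, 224.7, 71.6]
ee_rot: [-2.631, 1.569, 2.187]
ft_force: [-4.4, -1.9, 5.8]
opening: 0.125
```

```bash
python3 -c "
from h import *
st()"
```

```text
t 35.05 p [595.2 224.7  71.6] ch [  0.1 -64.9  71.6] F [-4.4 -1.9  5.8] op 11.9 q [0.28 0.23 1.8  0.   1.12 0.17]
```

Call:
carry_out --translation '[[0,0,0],[0,0,0],[0,0,0],[0,0,0],[-0.5,0,0],[-1.4,0,0],[-2.5,0,0],[-3.8,0.5,0],[-5.0,1.1,0],[-6.2,1.6,0]]' --rotation '[[0,0,0],[0,0,0],[0,0,0],[0,0,0],[0,0,0],[0,0,0],[0,0,0],[0,0,0],[0,0,0],[0,0,0]]' --gripper '[-0.6,-0.5,-0.3,-0.15,-0.15,-0.15,-0.15,-0.15,-0.15,-0.15]'

```text
time: 36.3
tool_pos: [659.5, 231.0, 321.9]
ee_rot: [2.303, 1.568, 0.838]
ft_force: [0.5, 0.0, -0.6]
opening: 0.425
```

```bash
python3 - <<'E'
from rackchk import *
st()
p,d,E=snap('wrist','w11'); C=cloud('wrist',d,E); carriers(C,94,box=(400,660,150,290))
q=(C.reshape(-1,3)-[*CH,0])@np.c_[u,v,Z]
for s in(-65,65):
    for x in(-42,42):
        m=(abs(q[:,2]-58)<8)&(abs(q[:,0]-x)<10)&(abs(q[:,1]-s)<15); print(s,x,m.sum(),np.median(q[m,2]).round(1))
p,d,E=snap('top','t11'); C=cloud('top',d,E); rackchk(C); carriers(C,44,box=(250,950,-300,120))
p,d,E=snap('scene','s11')
E
```

```text
t 36.3 p [659.5 231.  321.9] ch [-3.000e-01 -1.296e+02  3.219e+02] F [ 0.5  0.  -0.6] op 40.4 q [0.26 0.19 1.41 0.   1.54 0.15]
tab [187. 127.] 43 ctr [531.7 288. ] size [40.  0.] ang 5.8 z 91.8 ch [69.6 -8.4]
tab [113. 203.] 863 ctr [465.1 211.6] size [49.5 13. ] ang 96.6 z 93.6 ch [ 0.5 65.8]
tab [253. 203.] 745 ctr [595.3 225.4] size [50.  12.4] ang 96.1 z 93.8 ch [  0.7 -65.1]
tab [233. 278.] 203 ctr [579.2 151.9] size [42.5  1.4] ang 5.9 z 92.8 ch [-70.7 -41.5]
-65 -42 551 58.8
-65 42 616 58.8
65 -42 552 59.0
65 42 605 58.8
rack tab -36 144 (array([ -3.8, -36.1]), array([49.4, 13.7]), 1.61) 43.26095580390099
  deck end -40 124 8.8
  deck end 40 132 8.5
rack tab 36 136 (array([-4.7, 37.4]), array([11.6, 49.9]), 87.63) 42.96729299591468
  deck end -40 123 8.5
  deck end 40 139 8.3
```

View pics/s11.png

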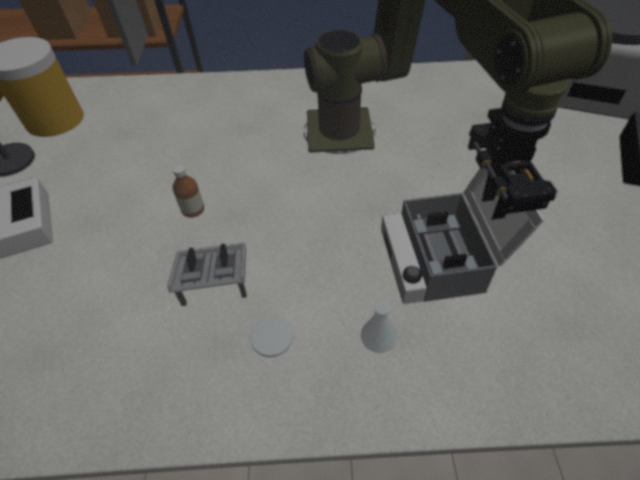

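```bash
cat >> h.py <<'E'
def lidtcp(th,rr=130):
    if th>np.pi/2: return ch(76-170*np.cos(th)+8*np.sin(th)+10,0,243)
    return ch(76-rr*np.cos(th)+8*np.sin(th)+10,0,105+rr*np.sin(th)+8*np.cos(th)+8)
E
python3 - <<'E'
from h import *
st()
print(toch(lidtcp(1.9)),toch(lidtcp(1.5)),toch(lidtcp(0)))
plan([(ch(0,-110,390),RC,-1,0),(ch(180,0,390),None,-1,0),(ch(180,0,243),None,-1,2)],step=50)
E
```

```text
t 36.45 p [660.9 231.3 324.4] ch [-2.000e-01 -1.310e+02  3.244e+02] F [-0.4  0.3  0.1] op 40.1 q [0.26 0.19 1.41 0.   1.53 0.15]
(np.float64(148.5296270682949), np.float64(4.986536493307743e-14), np.float64(243.0)) (np.float64(84.78412367603104), np.float64(1.66220117429504e-14), np.float64(243.24024587186872)) (np.float64(-44.0), np.float64(3.6219591484029716e-14), np.float64(121.0))
rows 12
{"translation": [[-0.82, -0.26, -0.01], [-1.64, -0.51, -0.01], [-1.65, -1.06, -0.91], [-1.65, -1.61, -1.81], [-1.65, -2.16, -2.71], [-1.65, -2.71, -3.61], [-1.65, -3.25, -4.51], [-0.43, -3.26, -4.51], [0.8, -3.28, -4.51], [2.02, -3.29, -4.5]], "rotation": [[0.01, -0.01, -0.03], [0.01, -0.02, -0.06], [0.01, -0.02, -0.06], [0.01, -0.02, -0.06], [0.01, -0.02, -0.06], [0.01, -0.02, -0.06], [0.01, -0.02, -0.06], [0.01, -0.02, -0.06], [0.01, -0.02, -0.06], [0.01, -0.02, -0.06]], "gripper": [-1, -1, -1, -1, -1, -1, -1, -1, -1, -1]}
{"translation": [[0.0, 0.0, 0.0], [0.0, 0.0, 0.0]], "rotation": [[0.0, 0.0, 0.0], [0.0, 0.0, 0.0]], "gripper": [-1, -1]}
```

Call:
carry_out --translation '[[-0.82,-0.26,0],[-1.64,-0.5,0],[-1.65,-1.06,-0.9],[-1.65,-1.6,-1.8],[-1.65,-2.16,-2.7],[-1.65,-2.7,-3.6],[-1.65,-3.25,-4.5],[-1.65,-3.25,-4.6],[-0.43,-3.26,-4.6],[0.8,-3.28,-4.6]]' --rotation '[[0,0,-0.03],[0,0,-0.06],[0,0,-0.06],[0,0,-0.06],[0,0,-0.06],[0,0,-0.06],[0,0,-0.06],[0,0,-0.06],[0,0,-0.06],[0,0,-0.06]]' --gripper '[-1,-1,-1,-1,-1,-1,-1,-1,-1,-1]'

```text
time: 37.7
tool_pos: [509.3, 399.5, 285.4]
ee_rot: [-1.778, 1.563, 3.039]
ft_force: [1.3, 0.1, -0.5]
opening: 0.005
```

Call:
carry_out --translation '[[1.22,0,0],[1.22,0,0]]' --rotation '[[0,0,0],[0,0,0]]' --gripper '[-1,-1]'

```text
time: 37.95
tool_pos: [506.3, 397.6, 231.3]
ee_rot: [-1.362, 1.552, -2.828]
ft_force: [0.2, 0.3, -0.2]
opening: 0.005
```

```bash
python3 - <<'E'
from h import *
st()
plan([(lidtcp(1.9),RC,-1,0)]+[(lidtcp(t),None,-1,0) for t in np.arange(1.8,-0.01,-.1)],step=30)
E
```

```text
t 37.95 p [506.3 397.6 231.3] ch [181.3   5.6 231.3] F [ 0.2  0.3 -0.2] op 0.5 q [0.58 0.12 1.64 0.01 1.4  0.47]
rows 21
{"translation": [[-0.15, 0.07, 0.41], [-0.29, 0.13, 0.82], [-0.29, 0.13, 1.22], [-0.29, 0.13, 1.64], [-0.29, 0.13, 2.06], [-0.29, 0.13, 2.41], [-0.27, 0.13, 2.74], [-0.22, 0.13, 3.06], [-0.13, 0.13, 3.37], [-0.02, 0.14, 3.68]], "rotation": [[0.0, 0.01, 0.07], [0.01, 0.03, 0.13], [0.01, 0.03, 0.13], [0.01, 0.03, 0.13], [0.01, 0.03, 0.13], [0.01, 0.03, 0.13], [0.01, 0.03, 0.13], [0.01, 0.03, 0.13], [0.01, 0.03, 0.13], [0.01, 0.03, 0.13]], "gripper": [-1, -1, -1, -1, -1, -1, -1, -1, -1, -1]}
{"translation": [[0.14, 0.0, 0.29], [0.32, 0.0, 0.57], [0.52, 0.0, 0.82], [0.74, 0.0, 1.06], [0.99, 0.0, 1.27], [1.25, 0.0, 1.46], [1.54, 0.0, 1.62], [1.84, 0.0, 1.75], [2.15, 0.0, 1.85], [2.46, 0.0, 1.92]], "rotation": [[0.0, 0.0, 0.0], [0.0, 0.0, 0.0], [0.0, 0.0, 0.0], [0.0, 0.0, 0.0], [0.0, 0.0, 0.0], [0.0, 0.0, 0.0], [0.0, 0.0, 0.0], [0.0, 0.0, 0.0], [0.0, 0.0, 0.0], [0.0, 0.0, 0.0]], "gripper": [-1, -1, -1, -1, -1, -1, -1, -1, -1, -1]}
{"translation": [[0.32, 0.0, 0.04]], "rotation": [[0.0, 0.0, 0.0]], "gripper": [-1]}
```

Call:
carry_out --translation '[[-0.15,0.07,0.41],[-0.29,0.13,0.82],[-0.29,0.13,1.22],[-0.29,0.13,1.64],[-0.29,0.13,2.06],[-0.29,0.13,2.4],[-0.27,0.13,2.74],[-0.22,0.13,3.06],[-0.13,0.13,3.37],[-0.02,0.13,3.68]]' --rotation '[[0,0,0.07],[0,0.03,0.13],[0,0.03,0.13],[0,0.03,0.13],[0,0.03,0.13],[0,0.03,0.13],[0,0.03,0.13],[0,0.03,0.13],[0,0.03,0.13],[0,0.03,0.13]]' --gripper '[-1,-1,-1,-1,-1,-1,-1,-1,-1,-1]'

```text
time: 39.2
tool_pos: [529.4, 253.4, 237.7]
ee_rot: [2.087, 1.56, 0.622]
ft_force: [0.7, 1.3, 3.0]
opening: 0.005
```

```bash
python3 - <<'E'
from h import *
st(); snap('scene','s12')
plan([(lidtcp(t),RC if t>1 else None,-1,0) for t in [1.05,.98,.9,.82,.74,.66,.58,.5,.42,.35,.29,.23,.18,.13,.09,.06,.03,.01,0]],step=30)
E
```

```text
t 39.2 p [529.4 253.4 237.7] ch [ 35.4  -2.5 237.7] F [0.7 1.3 3. ] op 0.5 q [ 0.35 -0.03  1.78  0.    1.38  0.25]
rows 19
{"translation": [[0.18, -0.06, 0.15], [0.28, -0.06, 0.35], [0.42, -0.06, 0.57], [0.58, -0.06, 0.77], [0.75, -0.06, 0.97], [0.94, -0.07, 1.15], [1.14, -0.07, 1.31], [1.36, -0.07, 1.46], [1.58, -0.07, 1.59], [1.79, -0.07, 1.69]], "rotation": [[0.01, -0.03, -0.06], [0.01, -0.03, -0.06], [0.01, -0.03, -0.06], [0.01, -0.03, -0.06], [0.01, -0.03, -0.06], [0.01, -0.03, -0.06], [0.01, -0.03, -0.06], [0.01, -0.03, -0.06], [0.01, -0.03, -0.06], [0.01, -0.03, -0.06]], "gripper": [-1, -1, -1, -1, -1, -1, -1, -1, -1, -1]}
{"translation": [[0.18, 0.0, 0.07], [0.37, 0.0, 0.13], [0.52, 0.0, 0.18], [0.68, 0.0, 0.21], [0.81, 0.0, 0.23], [0.91, 0.0, 0.25], [1.0, 0.0, 0.26], [1.07, 0.0, 0.26], [1.1, 0.0, 0.27]], "rotation": [[0.0, 0.0, 0.0], [0.0, 0.0, 0.0], [0.0, 0.0, 0.0], [0.0, 0.0, 0.0], [0.0, 0.0, 0.0], [0.0, 0.0, 0.0], [0.0, 0.0, 0.0], [0.0, 0.0, 0.0], [0.0, 0.0, 0.0]], "gripper": [-1, -1, -1, -1, -1, -1, -1, -1, -1]}
```

View pics/s12.png

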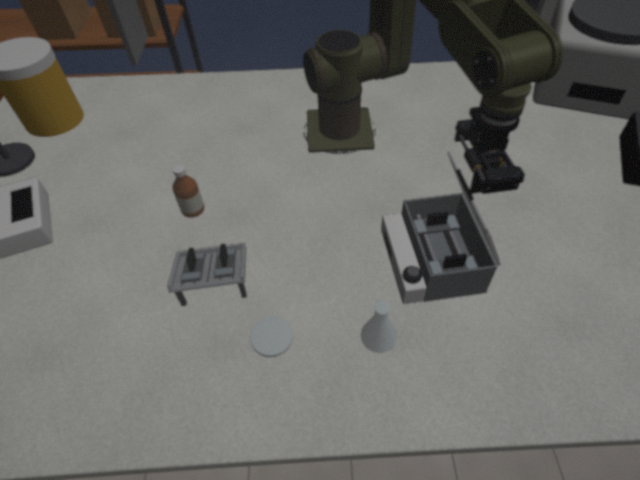

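The lid is past upright and following the fingertip (hinge about pixel 480,235); flask, bottle, dish and carriers unmoved. Continuing down slowly.

Call:
carry_out --translation '[[0.18,-0.06,0.15],[0.28,-0.06,0.35],[0.42,-0.06,0.57],[0.58,-0.06,0.77],[0.75,-0.06,0.97],[0.94,-0.06,1.15],[1.14,-0.06,1.3],[1.36,-0.06,1.46],[1.58,-0.06,1.6],[1.79,-0.06,1.7]]' --rotation '[[0,-0.03,-0.06],[0,-0.03,-0.06],[0,-0.03,-0.06],[0,-0.03,-0.06],[0,-0.03,-0.06],[0,-0.03,-0.06],[0,-0.03,-0.06],[0,-0.03,-0.06],[0,-0.03,-0.06],[0,-0.03,-0.06]]' --gripper '[-1,-1,-1,-1,-1,-1,-1,-1,-1,-1]'

```text
time: 40.5
tool_pos: [534.5, 186.6, 165.2]
ee_rot: [2.912, 1.569, 1.447]
ft_force: [-0.7, 0.2, 1.1]
opening: 0.002
```

```bash
python3 - <<'E'
from h import *
st()
plan([(lidtcp(t),None,-1,0) for t in [.29,.23,.18,.13,.09,.06,.03,.01]],step=30)
E
```

```text
t 40.5 p [534.5 186.6 165.2] ch [-31.6  -0.6 165.2] F [-0.7  0.2  1.1] op 0.2 q [ 0.24 -0.02  1.9   0.    1.26  0.13]
rows 8
{"translation": [[0.18, -0.02, 0.12], [0.37, -0.02, 0.18], [0.53, -0.02, 0.22], [0.68, -0.02, 0.26], [0.81, -0.02, 0.28], [0.91, -0.02, 0.29], [1.01, -0.02, 0.31], [1.07, -0.02, 0.31]], "rotation": [[0.0, 0.0, 0.0], [0.0, 0.0, 0.0], [0.0, 0.0, 0.0], [0.0, 0.0, 0.0], [0.0, 0.0, 0.0], [0.0, 0.0, 0.0], [0.0, 0.0, 0.0], [0.0, 0.0, 0.0]], "gripper": [-1, -1, -1, -1, -1, -1, -1, -1]}
```

Call:
carry_out --translation '[[0.15,-0.02,0.1],[0.3,-0.02,0.15],[0.45,-0.02,0.2],[0.58,-0.02,0.24],[0.7,-0.02,0.27],[0.8,-0.02,0.28],[0.9,-0.02,0.29],[0.97,-0.02,0.3],[1.04,-0.02,0.3],[1.08,-0.02,0.3]]' --rotation '[[0,0,0],[0,0,0],[0,0,0],[0,0,0],[0,0,0],[0,0,0],[0,0,0],[0,0,0],[0,0,0],[0,0,0]]' --gripper '[-1,-1,-1,-1,-1,-1,-1,-1,-1,-1]'

```text
time: 41.75
tool_pos: [535.3, 174.9, 122.8]
ee_rot: [2.363, 1.569, 0.897]
ft_force: [-0.3, -0.5, 1.3]
opening: 0.004
```

Call:
carry_out --translation '[[0.04,0,0],[0.08,0,0],[0.08,0,0]]' --rotation '[[0,0,0],[0,0,0],[0,0,0]]' --gripper '[-1,-1,-1]'

```text
time: 42.12
tool_pos: [535.4, 174.9, 121.7]
ee_rot: [2.494, 1.569, 1.028]
ft_force: [-4.1, -2.1, 10.6]
opening: 0.003
```

```bash
python3 - <<'E'
from h import *
st()
E
```

```text
t 42.12 p [535.4 174.9 121.7] ch [-43.2  -0.3 121.7] F [-4.1 -2.1 10.6] op 0.3 q [0.22 0.02 1.94 0.   1.18 0.11]
```

Call:
carry_out --translation '[[-0.5,0,0],[-1.5,0,0],[-2.5,0,0.8],[-3.5,0.5,1.8],[-3.5,0.5,1.8],[-3.5,0.5,1.8]]' --rotation '[[0,0,0],[0,0,0],[0,0,0],[0,0,0],[0,0,0],[0,0,0]]' --gripper '[-1,-1,-1,-1,-1,-1]'

```text
time: 42.88
tool_pos: [562.1, 105.6, 259.2]
ee_rot: [2.937, 1.568, 1.471]
ft_force: [-1.1, -0.7, -0.1]
opening: 0.005
```

```bash
cat > fin.py <<'E'
from rackchk import *
def button(C,lo=71,hi=84):
    q=(C-[*CH,0])@np.c_[u,v,Z]; m=(q[...,2]>lo)&(q[...,2]<hi)&(q[...,0]>-124)&(q[...,0]<-80)&(abs(q[...,1])<114)
    n,l,s,c=cv2.connectedComponentsWithStats(m.astype(np.uint8))
    for i in range(1,n):
        if s[i,4]>25: P=C[l==i]; cc,rad=cv2.minEnclosingCircle(np.ascontiguousarray(np.float32(P[:,:2]))); print('button',s[i,4],np.round(cc,1),round(rad,1),np.median(P[:,2]).round(1),'mean',P.mean(0).round(1),'ch',np.round(toch([*cc,0]),1))
def lidshut(C):
    q=(C-[*CH,0])@np.c_[u,v,Z]
    for x in(-65,65):
        m=(abs(q[...,0]-x)<6)&(abs(q[...,1])<110)&(abs(abs(q[...,1])-95)<12)&(q[...,2]>95); print('lid z at',x,m.sum(),np.median(q[m][:,2]).round(1))
E
python3 - <<'E'
from fin import *
st()
z=np.load('pics/top0.npz'); button(cloud('top',z['d'],ext('top')))
p,d,E=snap('wrist','w13'); C=cloud('wrist',d,E); button(C); lidshut(C)
p,d,E=snap('top','t13'); C=cloud('top',d,E); button(C); lidshut(C)
E
```

```text
t 42.88 p [562.1 105.6 259.2] ch [-115.   -19.8  259.2] F [-1.1 -0.7 -0.1] op 0.5 q [ 0.09 -0.07  1.79  0.    1.42 -0.01]
button 201 [620.5 124.4] 21.7 79.2 mean [619.4 124.5  77.5] ch [-102.3  -79.8    0. ]
button 1955 [619.2 125.2] 21.6 73.4 mean [618.5 125.8  76.6] ch [-101.3  -78.6    0. ]
lid z at -65 1181 113.4
lid z at 65 0 nan
lid z at -65 240 596.6
lid z at 65 0 nan
  return _methods._mean(a, axis=axis, dtype=dtype,
  ret = ret.dtype.type(ret / rcount)
```

View pics/w13.png

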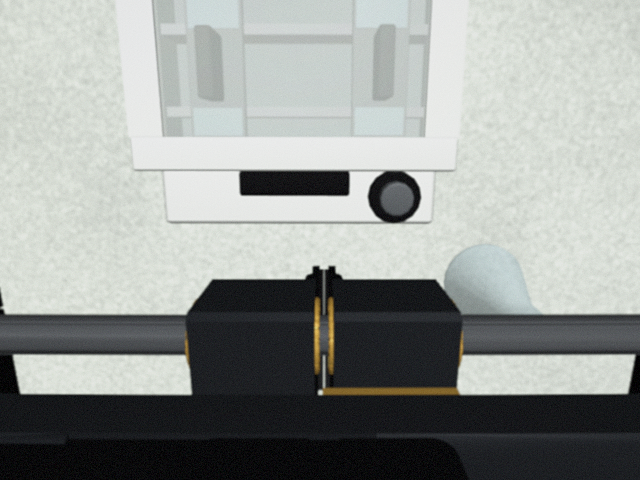

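```bash
python3 - <<'E'
from fin import *
z=np.load('pics/w13.npz'); C=cloud('wrist',z['d'],z['E'])
print('cap px on z78',onplane('wrist',[[397,197]],78,z['E']).round(1))
button(C,75.5,84)
c=np.array([619.0,125.3]); P=C.reshape(-1,3)
m=(abs(P[:,2]-78)<2)&(np.hypot(*(P[:,:2]-c).T)<20); c=P[m].mean(0)[:2]; print('cap mean',c,m.sum())
R=np.hypot(*(P[:,:2]-c).T)
for a in range(0,28,2):
    k=(R>=a)&(R<a+2); print(a,k.sum(),np.percentile(P[k,2],[5,50,95]).round(1))
plan([((*c,200),RC,-1,0),((*c,105),None,-1,2)],step=45)
E
```

```text
cap px on z78 [[619.8 126.4  78. ]]
button 927 [619.3 124.9] 14.0 81.7 mean [618.8 125.6  81.6] ch [-101.7  -78.7    0. ]
cap mean [614.85107905 129.025846  ] 72
0 22 [80.4 81.8 82.7]
2 55 [81.1 81.8 83. ]
4 183 [ 81.   82.9 345.9]
6 539 [ 80.4 345.9 347. ]
8 1042 [ 73.4 346.3 362.3]
10 1897 [ 74.7 346.2 371.4]
12 2358 [ 73.  346.8 372.1]
14 2200 [ 71.6 365.5 372.2]
16 2122 [ 70.9 365.7 372.2]
18 2024 [ 70.9 366.2 372.2]
20 2220 [ 70.6 364.5 372.2]
22 2210 [ 60.7 364.8 372.3]
24 2089 [ 60.3 365.2 372.3]
26 2068 [ 60.  365.5 372.2]
rows 7
{"translation": [[0.72, 0.7, -0.21], [1.44, 1.39, -0.43], [2.23, 1.4, -0.43], [3.02, 1.4, -0.42], [3.82, 1.4, -0.42], [3.82, 1.4, -0.42], [3.82, 1.4, -0.42]], "rotation": [[0.01, -0.01, 0.01], [0.02, -0.02, 0.01], [0.02, -0.02, 0.01], [0.02, -0.02, 0.01], [0.02, -0.02, 0.01], [0.02, -0.02, 0.01], [0.02, -0.02, 0.01]], "gripper": [-1, -1, -1, -1, -1, -1, -1]}
```

```bash
python3 - <<'E'
from fin import *
st(); c=[619.2,125.1]
plan([((*c,200),RC,-1,0),((*c,105),None,-1,2)],step=45)
E
```

```text
t 42.98 p [561.3 106.  257.7] ch [-114.5  -19.   257.7] F [-0.5  0.8 -0. ] op 0.7 q [ 0.09 -0.07  1.79  0.    1.42 -0.01]
rows 7
{"translation": [[0.72, 0.75, -0.16], [1.44, 1.49, -0.32], [2.23, 1.49, -0.32], [3.02, 1.49, -0.32], [3.82, 1.5, -0.31], [3.82, 1.5, -0.31], [3.82, 1.5, -0.31]], "rotation": [[0.01, -0.01, 0.01], [0.02, -0.02, 0.01], [0.02, -0.02, 0.01], [0.02, -0.02, 0.01], [0.02, -0.02, 0.01], [0.02, -0.02, 0.01], [0.02, -0.02, 0.01]], "gripper": [-1, -1, -1, -1, -1, -1, -1]}
```

Call:
carry_out --translation '[[0.72,0.75,-0.16],[1.44,1.5,-0.32],[2.2,1.5,-0.32],[3.0,1.5,-0.32],[3.8,1.5,-0.32],[3.8,1.5,-0.32],[3.8,1.5,-0.32]]' --rotation '[[0,0,0],[0,0,0],[0,0,0],[0,0,0],[0,0,0],[0,0,0],[0,0,0]]' --gripper '[-1,-1,-1,-1,-1,-1,-1]'

```text
time: 43.85
tool_pos: [621.0, 125.2, 108.2]
ee_rot: [2.463, 1.569, 0.999]
ft_force: [0.3, 0.1, 0.8]
opening: 0.004
```

```bash
python3 - <<'E'
from fin import *
st(); c=[619.2,125.1]
plan([((*c,92),RC,-1,0),((*c,86),None,-1,0),((*c,80),None,-1,0),((*c,78),None,-1,1)],step=10)
E
```

```text
t 43.85 p [621.  125.2 108.2] ch [-101.5  -80.4  108.2] F [0.3 0.1 0.8] op 0.4 q [0.11 0.18 1.79 0.   1.17 0.01]
rows 6
{"translation": [[0.2, -0.02, 0.0], [0.4, -0.05, 0.0], [0.55, -0.05, 0.0], [0.7, -0.05, 0.0], [0.75, -0.05, 0.0], [0.75, -0.05, 0.0]], "rotation": [[0.01, -0.01, -0.01], [0.02, -0.01, -0.01], [0.02, -0.01, -0.01], [0.02, -0.01, -0.01], [0.02, -0.01, -0.01], [0.02, -0.01, -0.01]], "gripper": [-1, -1, -1, -1, -1, -1]}
```

Call:
carry_out --translation '[[0.2,-0.03,0],[0.4,-0.05,0],[0.5,-0.05,0],[0.6,-0.05,0],[0.65,-0.05,0],[0.65,-0.05,0]]' --rotation '[[0,0,0],[0,0,0],[0,0,0],[0,0,0],[0,0,0],[0,0,0]]' --gripper '[-1,-1,-1,-1,-1,-1]'

```text
time: 44.6
tool_pos: [619.1, 124.4, 84.2]
ee_rot: [2.936, 1.569, 1.471]
ft_force: [-7.9, -1.1, 12.5]
opening: 0.005
```

Call:
carry_out --translation '[[0.05,0,0],[0.1,0,0],[0.1,0,0]]' --rotation '[[0,0,0],[0,0,0],[0,0,0]]' --gripper '[-1,-1,-1]'

```text
time: 44.98
tool_pos: [619.2, 124.5, 83.9]
ee_rot: [-2.885, 1.569, 1.933]
ft_force: [-15.5, -2.6, 27.8]
opening: 0.008
```

Call:
carry_out --translation '[[-0.1,0,0],[-0.2,0,0],[-0.2,0,0]]' --rotation '[[0,0,0],[0,0,0],[0,0,0]]' --gripper '[-1,-1,-1]'

```text
time: 45.35
tool_pos: [619.6, 124.5, 86.3]
ee_rot: [2.148, 1.568, 0.682]
ft_force: [-0.8, 0.0, 3.9]
opening: 0.005
```

Call:
carry_out --translation '[[-0.05,0,0],[-0.05,0,0]]' --rotation '[[0,0,0],[0,0,0]]' --gripper '[-1,-1]'

```text
time: 45.6
tool_pos: [619.6, 124.5, 87.8]
ee_rot: [2.219, 1.568, 0.753]
ft_force: [1.0, 1.0, 3.0]
opening: 0.005
```

Call:
carry_out --translation '[[-0.05,0,0],[-0.05,0,0]]' --rotation '[[0,0,0],[0,0,0]]' --gripper '[-1,-1]'

```text
time: 45.85
tool_pos: [619.1, 124.4, 89.6]
ee_rot: [2.432, 1.569, 0.967]
ft_force: [0.9, 0.3, 1.2]
opening: 0.006
```

Call:
carry_out --translation '[[-0.05,0,0],[-0.05,0,0]]' --rotation '[[0,0,0],[0,0,0]]' --gripper '[-1,-1]'

```text
time: 46.1
tool_pos: [618.4, 124.3, 91.1]
ee_rot: [-2.866, 1.569, 1.952]
ft_force: [-0.3, -0.2, -1.1]
opening: 0.005
```

Call:
carry_out --translation '[[-0.05,0,0],[-0.05,0,0]]' --rotation '[[0,0,0],[0,0,0]]' --gripper '[-1,-1]'

```text
time: 46.35
tool_pos: [618.9, 124.4, 93.6]
ee_rot: [2.64, 1.569, 1.174]
ft_force: [-0.7, 0.1, 0.9]
opening: 0.006
```

Call:
carry_out --translation '[[-0.05,0,0],[-0.05,0,0]]' --rotation '[[0,0,0],[0,0,0]]' --gripper '[-1,-1]'

```text
time: 46.6
tool_pos: [619.2, 124.4, 95.9]
ee_rot: [2.386, 1.568, 0.921]
ft_force: [-0.1, -0.2, -0.0]
opening: 0.005
```

Call:
carry_out --translation '[[-1,0,0],[-2.2,0,0],[-3.5,0,0],[-4.8,-1,0],[-5.5,-2.4,0],[-5.5,-4,0],[-5.5,-4.5,0],[-5.5,-4.5,0],[-5.5,-4.5,0]]' --rotation '[[0,0,0],[0,0,0],[0,0,0],[0,0,0],[0,0,0],[0,0,0],[0,0,0],[0,0,0],[0,0,0]]' --gripper '[-1,-1,-1,-1,-1,-1,-1,-1,-1]'

```text
time: 47.72
tool_pos: [440.4, 105.1, 315.5]
ee_rot: [2.348, 1.568, 0.883]
ft_force: [0.4, 0.1, -0.6]
opening: 0.004
```

```bash
python3 - <<'E'
from fin import *
st()
z=np.load('pics/top0.npz'); C0=cloud('top',z['d'],ext('top'))
p,d,E=snap('scene','s20'); C=cloud('scene',d,E); lidshut(C)
p,d,E=snap('top','t20'); Ct=cloud('top',d,E); rackchk(Ct); lidshut(Ct); button(Ct,75)
for nm,b,lo,hi in(('flask',(660,800,-30,110),20,140),('reagent',(270,390,-480,-360),90,170),('dish',(660,790,-260,-130),9,25)):
    for nn,c in(('0',C0),('now',Ct)):
        m=(c[...,0]>b[0])&(c[...,0]<b[1])&(c[...,1]>b[2])&(c[...,1]<b[3])&(c[...,2]>lo)&(c[...,2]<hi); print(nm,nn,m.sum(),c[m].mean(0).round(1))
carriers(Ct,44,box=(250,950,-300,100))
E
```

```text
t 47.73 p [440.4 105.1 315.5] ch [-102.8  101.3  315.5] F [ 0.4  0.1 -0.6] op 0.4 q [ 0.11 -0.37  1.95  0.    1.56  0.01]
lid z at -65 119 115.2
lid z at 65 80 114.5
rack tab -36 141 (array([ -3.6, -36.7]), array([13.2, 49.4]), 89.13) 43.104884051963836
  deck end -40 122 8.4
  deck end 40 134 8.3
rack tab 36 136 (array([-4.7, 37.7]), array([12.4, 49.3]), 88.12) 43.116954223818055
  deck end -40 124 8.4
  deck end 40 140 7.9
lid z at -65 372 637.4
lid z at 65 65 113.0
button 116 [620.2 125.2] 14.0 80.8 mean [619.9 124.7  80.8] ch [-101.4  -79.5    0. ]
flask 0 752 [723.6  36.9  68.8]
flask now 761 [723.5  37.   68.2]
reagent 0 698 [ 321.  -414.2  116.1]
reagent now 696 [ 321.  -414.3  116.2]
dish 0 1113 [ 724.7 -195.6   15.1]
dish now 1110 [ 724.8 -195.5   15.2]
```

View pics/s20.png

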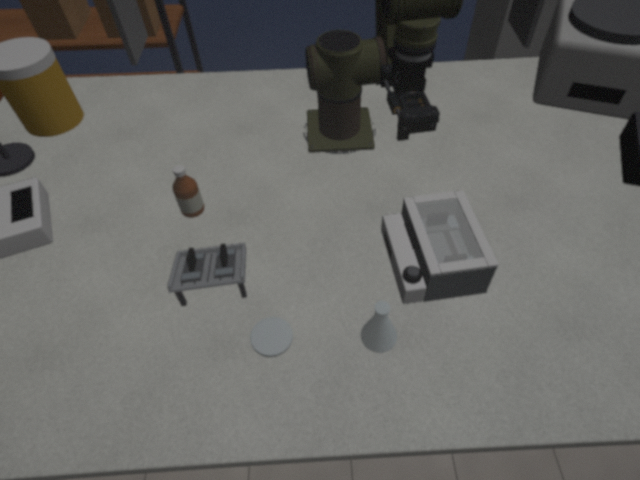

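```bash
python3 -c "
from station import r
print(r.job_done())"
```

```text
the job is handed in; nothing more can be done
None
```

The batch change is finished and handed in at about 48 s. The steps, in order:

1. Pushed the lid back to 1.9 rad.
2. Set both finished carriers flat on the draining rack, at about y = ±37 mm.
3. Laid the fresh carriers level across both rails, at ±65 mm. Only two were on the bench, and neither was knocked aside before I picked it up.
4. Lowered the lid to its stop, ending at about 10 N.
5. Pressed the start button to a hard stop and backed the arm away.

**Last checks:**
- **Rack carriers:** still flat and aligned after the last move.
- **Fresh carriers:** deck ends read 58.8–59.0 mm before the lid came down. After that I saw them only through its window.
- **Lid:** the outer face read 113.0–113.4 mm in the wrist and top views (113 expected). The scene camera read 114.5–115.2, and one top-view reading was spoiled by the arm.
- **Flask, bottle and dish:** moved by less than 0.2 mm.

**One disagreement:** the button cap measured about 81 mm high instead of the stated 78. Its travel from first contact to the hard stop was about 6.5 mm, with the force rising like a spring. I take that as fully pressed, but I had no direct reading of the button joint.

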